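# Restock the spice case and lock its lid

## Task

Some spice jars lie tipped over on the worktop and belong in the wooden spice case. Pinch the two orange buttons of the case's grey lid together to draw its bolts, lift the lid off and lay it flat, turret up, on the worktop; then stand every tipped jar upright in a free place of the case's lane, beside what already stands there. When all the jars are in, put the lid back down on its ledges between the end cheeks with the buttons pinched and let them spring out, so that both bolts lock under the keepers; leave the red carton and the mustard jar behind the work alone.

Things in the scene. Friction and masses are not known exactly. Their poses are not given: they have to be found in the camera images.
- lane (a point): Wooden spice case, fixed, 86 mm deep (its x), 274 mm long (y). This point: middle of the lane's floor, 6 mm above the worktop; x across the lane, y along it, z up. One row of jars, room for four, say at y = -87, -29, 29, 87 mm. Front and back are open but for rails 18 mm above the floor, inner faces at x = +-33 mm. End cheeks: inner faces y = +-127 mm, 10 mm thick, 118 mm above the floor.
- lid_seat (a point): Middle of the lid's seat on the case, 110 mm above the lane floor, axes as the lane's: the seated lid's underside rests here on a ledge (8 mm deep, inner edge y = +-119 mm) at each cheek, with 4 mm of play either way along y, 10 mm along x. On each cheek stands a steel keeper: a bar 50 mm wide, top 25 mm above this point, over a window 30 mm wide that takes the lid's bolt.
- lid_grip (a point): Loose lid, 0.28 kg: grey plate 74 mm wide (x), 246 mm long (y), 8 mm thick, black turret on it (36 x 40 mm, 44 mm high), an orange button sticking out of the turret's +y and -y ends. This point: midway between the buttons, 38 mm above the lid's underside, 30 mm above the plate's top; z up. Seated it is 148 mm above the lane floor. It may be seated either way round and carried by the pinched buttons.
- button_left (a joint): Button on the lid's +y side, 24 mm wide (x), 16 mm high, at the height of lid_grip: 0 m sprung out, 0.0115 m fully pressed towards -y. Outer faces of the two buttons: 67 mm apart when out, 44 mm both pressed. Spring 2 N out, 6 N fully in. Only with both fully pressed can the lid pass the keepers, up or down. A grip of 20 to 30 N on the buttons holds the lid.
- button_right (a joint): The same for the lid's -y side (pressed towards +y). Each button moves a steel bolt, a 7 mm rod along the plate's top: out, it sticks out 10 mm past the plate's end into the keeper's window; pressed, it is withdrawn behind the plate's end.
- jar_blue_mid (a point): A round spice jar with a green cap and a dark blue label, 45 mm across and 100 mm tall, 0.11 kg, which lies tipped over on the worktop, cap roughly towards the robot, at the start (or is absent: None). This point is on its axis, half-way up; z points from its foot to its cap. The cap is the top 20 mm. It can roll.
- jar_brown_mid (a point): A round spice jar with a dark brown cap and a pale label, 45 mm across and 102 mm tall, 0.11 kg, which lies tipped over on the worktop, cap roughly towards the robot, at the start (or is absent: None). This point is on its axis, half-way up; z points from its foot to its cap. The cap is the top 20 mm. It can roll.
- jar_black_mid (a point): A round spice jar with a black cap and a green label, 44 mm across and 103 mm tall, 0.11 kg, which lies tipped over on the worktop, cap roughly towards the robot, at the start (or is absent: None). This point is on its axis, half-way up; z points from its foot to its cap. The cap is the top 20 mm. It can roll.
- kept_green_mid (a point): Already upright in the lane at the start, if present (else None): a small green-capped spice jar with a green label, 43 mm across and 98 mm tall. This point is on its axis, half-way up; z points up.
- kept_shaker_mid (a point): Already upright in the lane at the start, if present (else None): a glass shaker with a grey metal top, 44 mm across and 90 mm tall. This point is on its axis, half-way up; z points up.
- kept_drops_mid (a point): Already upright in the lane at the start, if present (else None): a slim brown dropper bottle with a black dropper, 33 mm across and 102 mm tall. This point is on its axis, half-way up; z points up.
- raisin_box: Bystander: a dark red carton, 39 x 66 x 74 mm, standing behind the work. Origin in the middle of its underside. To be left alone.
- mustard_jar: Bystander: a jar with a green lid, 62 mm across, 100 mm tall, standing behind the work. Origin in the middle of its underside. To be left alone.
- shelf_post (a point): Fixed obstacle: where the front face of the shelf's upright post (44 mm wide along y, from the worktop up) meets the front lower edge of the shelf board overhead, which runs along y through this point, to both sides. Keep the wrist on the robot's side of it.
Mind the look-alikes: they are no part of the job. Leave any turquoise or yellow look-alike of the part that bears jar_brown_mid alone.

How it is judged:
On the way, in this order (a step that is already met when the one before it is completed fails the run):
1. both buttons of the seated lid are pinched in together (value of joint each of button_left, button_right above 0.008 m and distance between lid_grip and lane below 0.18 m), for 0.1 s.
2. the lid lies flat, turret up, on the worktop and is let go (height (world z) of lid_grip below 0.046 m and angle between lid_grip's own z axis and vertical below 0.1 rad and linear speed of lid below 0.02 m/s and contact force between lid and the fingers below 0.2 N), for 0.3 s.
3. every jar that lay tipped stands upright in the lane, with what stood there before (x of jar_blue_mid in the frame of lane between -0.02 and 0.02 m and y of jar_blue_mid in the frame of lane between -0.11 and 0.11 m and z of jar_blue_mid in the frame of lane between 0.04 and 0.06 m and angle between each of jar_blue_mid, jar_brown_mid, jar_black_mid, kept_green_mid, kept_shaker_mid, kept_drops_mid's own z axis and vertical below 0.15 rad and x of jar_brown_mid in the frame of lane between -0.02 and 0.02 m and y of jar_brown_mid in the frame of lane between -0.11 and 0.11 m and z of jar_brown_mid in the frame of lane between 0.041 and 0.061 m and x of jar_black_mid in the frame of lane between -0.02 and 0.02 m and y of jar_black_mid in the frame of lane between -0.11 and 0.11 m and z of jar_black_mid in the frame of lane between 0.0415 and 0.0615 m and x of kept_green_mid in the frame of lane between -0.02 and 0.02 m and y of kept_green_mid in the frame of lane between -0.11 and 0.11 m and z of kept_green_mid in the frame of lane between 0.039 and 0.059 m and x of kept_shaker_mid in the frame of lane between -0.02 and 0.02 m and y of kept_shaker_mid in the frame of lane between -0.11 and 0.11 m and z of kept_shaker_mid in the frame of lane between 0.035 and 0.055 m and x of kept_drops_mid in the frame of lane between -0.02 and 0.02 m and y of kept_drops_mid in the frame of lane between -0.11 and 0.11 m and z of kept_drops_mid in the frame of lane between 0.041 and 0.061 m), for 0.3 s.
At the end, for the whole second after the job is handed in: The lid sits level on its ledges between the cheeks (within 4 mm in height, 7 mm along and 15 mm across the lane) with both buttons sprung out (under 3 mm of travel); every jar, and what stood there before, stands upright (within 0.15 rad) on the lane's floor between the rails; all at rest (all of step 3 and z of lid_grip in the frame of lane between 0.144 and 0.152 m and x of lid_grip in the frame of lane between -0.015 and 0.015 m and y of lid_grip in the frame of lane between -0.007 and 0.007 m and angle between the y axis of lid_grip and the y axis of lane, either way round below 0.1 rad and angle between lid_grip's own z axis and vertical below 0.05 rad and value of joint each of button_left, button_right below 0.003 m and linear speed of each of jar_blue, jar_brown, jar_black, kept_green, kept_shaker, kept_drops, lid below 0.03 m/s); the robot touches nothing.
It fails at once if the red carton or the mustard jar is shifted by more than 4 cm (distance of any of raisin_box, mustard_jar from where it was at the start of the episode above 0.04 m).
Of kept_green, kept_shaker, kept_drops only 1 to 1 are there at a start; the rules pass over those that are not, and their reading is None.
Of jar_blue, jar_brown, jar_black only 2 to 3 are there at a start; the rules pass over those that are not, and their reading is None.
At some moment in a run one of lid may be knocked a few centimetres aside while the robot is not near it.
Once in a run the grip may slacken for a moment while it holds something.
It also fails if it takes over 210 s, if anything falls off the work surface, if the arm or the gripper's body presses on something with over 40 N, if the wrist force passes 120 N, or if a joint passes its speed limit or range.

## Robot

A 6-joint arm with a two-finger parallel gripper is mounted at the origin on a cart in front of the work surface, level with it; the furniture and walls round the work are solid. World frame = base frame: x ahead of the robot, y to its left, z up, the work surface at z = 0. Lengths are in m, angles in rad, forces in N, time in s.
With the tool pointing down it reaches from about 0.325 to 0.775 m from the base axis. Payload 5.5 kg.
Tool frame: the origin (TCP) lies between the finger pads; the fingertips stand 11 mm ahead of it and the grasp point (between the pads) lies 8 mm behind it; z points along the fingers, y is the line along which they close (so a half turn about z gives the same grasp; the last joint's range is limited). The gripper opens to 88 mm and grips with 3 to 60 N. Pads are 20 mm wide; open, the fingers measure 115 mm over their backs; the gripper's body (75 mm by 178 mm) begins 61 mm behind the grasp point.
Start: joints at [-1.286, 0.091, 1.231, -0, 1.82, -0.057], TCP at [0.201, -0.565, 0.234] pointing down, gripper open.
Joint ranges: [-2.87, 2.87], [-0.86, 2.18], [0.17, 2.46], [-1.51, 4.65], [0.06, 2.69], [-2.65, 2.65]. Speed limits (rad/s): [2.57, 2.57, 3.01, 3.14, 3.14, 3.14].

## Interface

Orientations are given as a 3x3 rotation matrix whose columns are the frame's x, y, z axes.
In Python, from cell import r gives the robot as it stands.
- The arm moves only by the tool play_rows, never from a script. Its arguments are lists of equal length, an entry for each row: "xyz": the shift along the world's x, y, z in mm, a list of three; "turn": the turn, a rotation vector about the world's x, y, z in rad, a list of three; "claw": the closure, from -1 (fully open) to 1 (shut), so that 0 is half open. A call has 1 to 8 rows; each row is the pose to reach, as a shift and turn from the pose commanded when the call began; what a row does not reach only later rows make up. A row lasts 1/8 s, in which the tool goes at most 62.5 mm and 10.7 degrees, less where a joint would pass 70% of its speed; a pose out of reach is approached as far as the arm can. A call with a gripper value outside its range is refused whole. The fingers move at their own pace and stop on an object; "squeeze" is the grip in N (left out, the last holds). Time passes only in rows, so rows that repeat a pose let the fingers close. It gives the time, the measured TCP pose, the force, the opening and the grip force at its end, in the units of the state.
- r.get_obs(): the state, without advancing time (a new reading comes with each control period).
- r.read_camera(name): name is "scene" or "top" or "wrist"; returns (picture, depth): 400x640x3 uint8, blue, green, red; 400x640 float32, m along the optical axis (not along the pixel's ray), 0 where there is no reading.
- r.camera_params(name): a dict with "intrinsics" (3x3 intrinsics, pixels), "R" (3x3) and "t" (3): a world point X has camera coordinates R X + t. Camera axes: x right, y down, z forward; pixel columns grow to the right and rows downward; lengths in m; the calibration is good to about 2 mm. A picture is of the moment at which its call begins: read the wrist's pose just before it. camera_params takes no time and is no camera call; for the wrist camera it gives the pose at the moment of the call.
- r.close_job(): hands the job in; it is judged then, once.
The state is a dict: "time": time; "joint_positions": joint angles; "qvel": joint speeds; "joint_torque": joint torques, N m; "tool_pos": TCP position; "orientation": TCP orientation; "ft_force": force on the tool from outside, world axes, zero at the start; "moment": the same for the moment, N m; "gripper_width": finger opening in m; "gripper_force": force on a finger pad.
Only numpy, scipy, OpenCV 4.12 (cv2) and the standard library are available. Lean on these libraries where they do the work, as an engineer would, in place of code of your own. Each camera call takes 0.05 s, during which the arm holds its last target. There are 200 camera calls.

## Working session

There is one attempt and no reset: what is moved stays moved. The work goes in short steps, Python scripts to look and compute and a tool call to move; the robot and the scene stay as the last step left them, time stands still between calls to the robot, and variables do not carry over. Pictures are saved under pics/ and viewed, at most 14 in all, crops included, and the job is handed in when it is done.

Besides the shell and the picture viewer there is one more tool, called after "Request:" as name(argument=value, ...), one argument or row to a line, values as JSON. play_rows: Moves the arm, as the interface text tells. Its arguments: {"type":"object","properties":{"xyz":{"type":"array","items":{"type":"array","items":{"type":"number"}}},"turn":{"type":"array","items":{"type":"array","items":{"type":"number"}}},"claw":{"type":"array","items":{"type":"number"}},"squeeze":{"type":"number"}},"required":["xyz","turn","claw"]}

```bash
mkdir -p pics; ls; python3 - <<'E'
from cell import r
import cv2,numpy as np
o=r.get_obs();print(o['time'],o['tool_pos'],o['orientation'],o['gripper_width'])
for n in ['scene','top']:
    p,d=r.read_camera(n);cv2.imwrite(f'pics/{n}0.png',p);np.save(f'pics/{n}0.npy',d)
    c=r.camera_params(n);print(n,c)
E
```

```text
pics
0.0 [ 0.20101518 -0.5650245   0.23253429] [[ 9.42152403e-01  3.35184363e-01 -5.40479938e-04]
 [ 3.35184780e-01 -9.42150588e-01  1.85275636e-03]
 [ 1.11801469e-04 -1.92673951e-03 -9.99998138e-01]] 0.08781957001679383
scene {'intrinsics': array([[421.56134059,   0.        , 320.30370055],
       [  0.        , 421.56134059, 195.46467209],
       [  0.        ,   0.        ,   1.        ]]), 'R': array([[ 0.54120737, -0.84072723,  0.01650184],
       [-0.38391608, -0.26450545, -0.88467243],
       [ 0.74813303,  0.47245592, -0.465921  ]]), 't': array([-0.41901121,  0.3646977 ,  1.18419421])}
top {'intrinsics': array([[380.89780531,   0.        , 310.38684107],
       [  0.        , 380.89780531, 200.14173168],
       [  0.        ,   0.        ,   1.        ]]), 'R': array([[ 0.17754825, -0.98407267, -0.00880966],
       [-0.89587079, -0.15791679, -0.41530449],
       [ 0.4072986 ,  0.0816289 , -0.9096398 ]]), 't': array([-0.26483919,  0.53874531,  1.35120819])}
```

View pics/scene0.png

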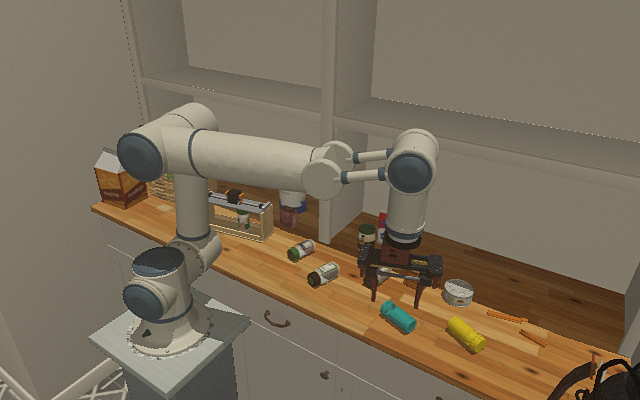

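View pics/top0.png

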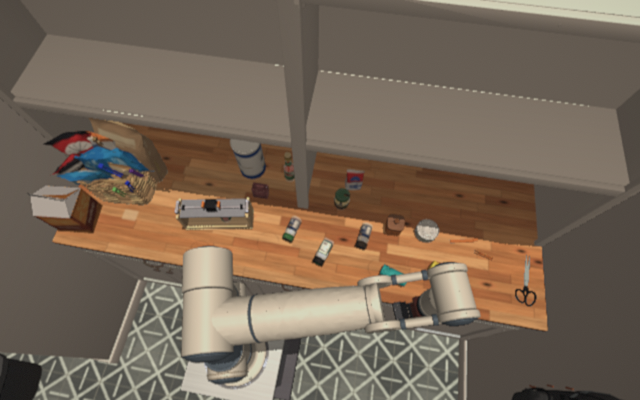

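The scene shows the case at top-view pixel (213,213), three tipped jars at (291,229), (323,251) and (364,236), and look-alikes near (392,272). I'll zoom in next.

```bash
cat > h.py <<'E'
from cell import r
import cv2,numpy as np
def cam(n):
    c=r.camera_params(n);return c['intrinsics'],c['R'],c['t']
def pts(d,c):
    K,R,t=c;v,u=np.mgrid[:d.shape[0],:d.shape[1]]
    P=np.stack([(u-K[0,2])/K[0,0]*d,(v-K[1,2])/K[1,1]*d,d],-1)
    W=(P-t)@R; W[d<=0]=np.nan; return W
def ray(c,u,v,z):
    K,R,t=c;q=R.T@np.linalg.inv(K)@[u,v,1];o=-R.T@t;return o+q*(z-o[2])/q[2]
def proj(c,X):
    K,R,t=c;p=K@(R@np.asarray(X)+t);return p[:2]/p[2]
E
python3 - <<'E'
from h import *
im=cv2.imread('pics/top0.png');d=np.load('pics/top0.npy')
cv2.imwrite('pics/z1.png',cv2.resize(im[180:300,165:445],None,fx=2.85,fy=2.85,interpolation=cv2.INTER_CUBIC))
W=pts(d,cam('top'))
# things above table in work region
m=(W[...,2]>0.012)&(W[...,2]<0.3)&(W[...,0]>0.3)&(W[...,0]<1.0)
m[:, :165]=0; m[250:,:]&=(np.arange(640)<345)
n,l,s,c=cv2.connectedComponentsWithStats(m.astype(np.uint8))
for i in range(1,n):
    if s[i,4]>40:
        Q=W[l==i];print(s[i],np.round(np.nanmin(Q,0),3),np.round(np.nanmax(Q,0),3),np.round(np.nanmean(Q,0),3))
E
```

```text
[230 139  36  40 968] [0.676 0.062 0.012] [0.759 0.176 0.221] [0.702 0.105 0.146]
[284 151  33  58 853] [ 0.584 -0.152  0.012] [ 0.855 -0.029  0.299] [ 0.653 -0.111  0.142]
[334 170  31  40 595] [ 0.594 -0.356  0.013] [ 0.733 -0.253  0.137] [ 0.669 -0.303  0.082]
[251 183  18  15 225] [0.598 0.02  0.013] [0.638 0.085 0.079] [0.612 0.05  0.057]
[ 535  185   62   65 3192] [ 0.486 -1.097  0.012] [ 0.853 -1.055  0.3  ] [ 0.638 -1.079  0.165]
[ 175  198   79   32 1739] [0.411 0.053 0.012] [0.544 0.336 0.174] [0.47  0.19  0.109]
[385 214  20  22 336] [ 0.531 -0.538  0.012] [ 0.599 -0.471  0.087] [ 0.558 -0.503  0.059]
[282 216  20  27 286] [ 0.429 -0.138  0.013] [ 0.534 -0.078  0.053] [ 0.477 -0.109  0.038]
[416 220  23  23 412] [ 0.523 -0.677  0.012] [ 0.61  -0.593  0.043] [ 0.564 -0.634  0.034]
[355 223  18  27 298] [ 0.449 -0.421  0.014] [ 0.553 -0.364  0.051] [ 0.497 -0.392  0.038]
[312 238  22  29 327] [ 0.354 -0.279  0.013] [ 0.463 -0.209  0.055] [ 0.405 -0.246  0.04 ]
```

View pics/z1.png

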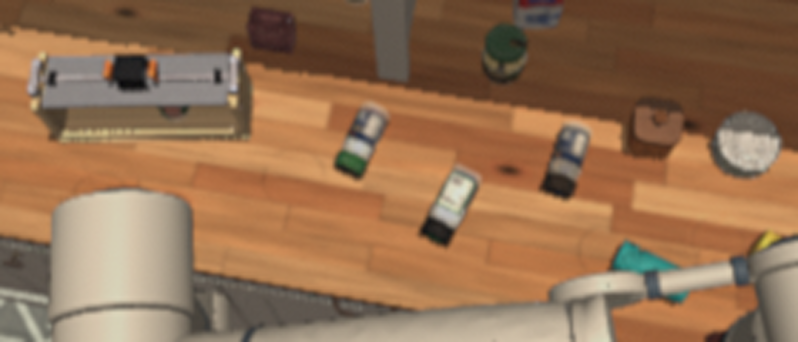

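The zoomed view shows the lid turret at top-view pixel (211,204), the green-capped jar (292,229), and two dark-capped jars at (323,251) and (364,236). Next I'll measure the lid axis.

```bash
cat >> h.py <<'E'
def orange(im):
    h=cv2.cvtColor(im,cv2.COLOR_BGR2HSV);return ((h[...,0]>=4)&(h[...,0]<=20)&(h[...,1]>190)&(h[...,2]>110))
E
python3 - <<'E'
from h import *
im=cv2.imread('pics/top0.png');d=np.load('pics/top0.npy');c=cam('top');W=pts(d,c)
m=(abs(W[...,2]-0.124)<0.007);m[:,:165]=0;m[:,270:]=0;m[:190]=0;m[235:]=0
Q=W[m];print(len(Q),np.nanmin(Q,0),np.nanmax(Q,0))
rc=cv2.minAreaRect((Q[:,:2]*1000).astype(np.float32));print(rc)
o=orange(im);o[:,:190]=0;o[:,240:]=0;o[:195]=0;o[225:]=0
n,l,s,ce=cv2.connectedComponentsWithStats(o.astype(np.uint8))
for i in range(1,n):
    print(s[i],ce[i],np.nanmean(W[l==i],0),ray(c,*ce[i],0.154))
E
```

```text
968 [0.41466775 0.0534848  0.11706708] [0.54240513 0.33574964 0.13097997]
((477.8351745605469, 194.5657501220703), (80.90715026855469, 274.3932189941406), 10.485564231872559)
```

Request:
play_rows(
  xyz=[
    [40,60,20],
    [80,110,50],
    [120,165,80],
    [155,215,100],
    [185,265,120],
    [200,315,130],
    [200,330,130],
    [200,330,130],
  ],
  turn=[
    [0,0,0.1],
    [0,0,0.2],
    [0,0,0.3],
    [0,0,0.3],
    [0,0,0.3],
    [0,0,0.3],
    [0,0,0.3],
    [0,0,0.3],
  ],
  claw=[-1,-1,-1,-1,-1,-1,-1,-1],
)

```text
time: 1.1
tool_pos: [0.4017, -0.2334, 0.3645]
orientation: [[0.799, 0.602, 0.001], [0.602, -0.799, -0.001], [0.001, 0.001, -1.0]]
ft_force: [-0.0, -0.4, 0.2]
gripper_width: 0.0875
gripper_force: 0.0
```

```bash
python3 - <<'E'
from h import *
c=cam('wrist');p,d=r.read_camera('wrist');cv2.imwrite('pics/w1.png',p);np.save('pics/w1.npy',d)
print(c,d[200,320])
E
```

```text
(array([[324.57034   ,   0.        , 317.76049571],
       [  0.        , 324.57034   , 203.75228869],
       [  0.        ,   0.        ,   1.        ]]), array([[ 0.60184385, -0.79861038,  0.00233458],
       [-0.77448518, -0.58294463,  0.24565885],
       [-0.19482478, -0.14965637, -0.96935354]]), array([-0.43053376,  0.11338059,  0.55895272])) 0.52920324
```

View pics/w1.png

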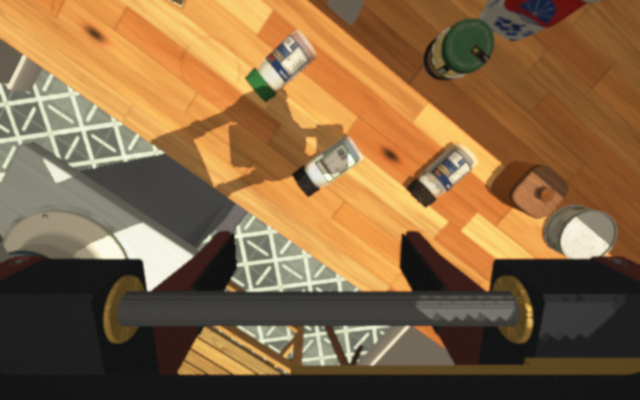

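The wrist view shows three tipped jars: green cap at (281,65), black cap at (325,166) and brown cap at (443,175). I'll get their poses from depth while moving to look at the case.

```bash
cat >> h.py <<'E'
def jars(W,lo=0.024,hi=0.06,A=600,x0=0.3,x1=0.58,y0=-0.46,y1=0.0):
    m=(W[...,2]>lo)&(W[...,2]<hi)&(W[...,0]>x0)&(W[...,0]<x1)&(W[...,1]>y0)&(W[...,1]<y1);m[230:]=0
    n,l,s,c=cv2.connectedComponentsWithStats(m.astype(np.uint8))
    for i in range(1,n):
        if s[i,4]>A:
            Q=W[l==i];rc=cv2.minAreaRect((Q[:,:2]*1000).astype(np.float32))
            print('px',c[i].round(),'rect',np.round(rc[0]),np.round(rc[1]),round(rc[2],1),'zmax',np.percentile(Q[:,2],95).round(4))
E
python3 - <<'E'
from h import *
d=np.load('pics/w1.npy');W=pts(d,cam('wrist'));jars(W)
ct=cam('top')
for u,v in[(60,240),(150,260),(300,285),(450,315)]:print(ray(ct,u,v,0))
print(r.get_obs()['joint_positions'])
E
```

```text
px [281.  64.] rect [ 485. -108.] [45. 99.] 77.6 zmax 0.0443
px [328. 165.] rect [ 412. -246.] [ 45. 103.] 72.2 zmax 0.0449
px [443. 174.] rect [ 505. -394.] [ 44. 102.] 79.9 zmax 0.0439
[0.28072381 0.80436742 0.        ]
[0.26571094 0.41788821 0.        ]
[ 0.27302623 -0.17974786  0.        ]
[ 0.26189561 -0.74231932  0.        ]
[-6.02072706e-01 -2.00177751e-01  1.27654279e+00 -3.54989625e-04
  2.06462474e+00  3.24561439e-01]
```

Request:
play_rows(
  xyz=[
    [-10,60,5],
    [-20,115,15],
    [-30,170,25],
    [-40,225,40],
    [-60,285,55],
    [-70,340,55],
    [-80,390,55],
    [-80,390,55],
  ],
  turn=[
    [0,0,-0.1],
    [0,0,-0.2],
    [0,0,-0.3],
    [0,0,-0.4],
    [0,0,-0.46],
    [0,0,-0.46],
    [0,0,-0.46],
    [0,0,-0.46],
  ],
  claw=[-1,-1,-1,-1,-1,-1,-1,-1],
)

```text
time: 2.15
tool_pos: [0.3209, 0.1565, 0.4177]
orientation: [[0.983, 0.186, -0.002], [0.186, -0.983, -0.001], [-0.002, 0.0, -1.0]]
ft_force: [-0.2, -0.3, -0.0]
gripper_width: 0.0878
gripper_force: 0.0
```

```bash
python3 - <<'E'
from h import *
c=cam('wrist');p,d=r.read_camera('wrist');cv2.imwrite('pics/w2.png',p);np.save('pics/w2.npy',d)
W=pts(d,c)
m=abs(W[...,2]-0.124)<0.006;m[290:]=0
n,l,s,ce=cv2.connectedComponentsWithStats(m.astype(np.uint8))
for i in range(1,n):
    if s[i,4]>200:
        Q=W[l==i];print(s[i],cv2.minAreaRect((Q[:,:2]*1000).astype(np.float32)),np.median(Q[:,2]))
o=orange(p)&(abs(W[...,2]-0.154)<0.02)
n,l,s,ce=cv2.connectedComponentsWithStats(o.astype(np.uint8))
for i in range(1,n):
    if s[i,4]>20:print('or',s[i],ce[i],np.nanmean(W[l==i],0),ray(c,*ce[i],0.154))
print(r.get_obs()['joint_positions'],r.get_obs()['tool_pos'])
E
```

```text
[  203     9   217    68 10160] ((479.7444152832031, 193.8955078125), (77.91781616210938, 273.5658264160156), 10.967751502990723) 0.12330515055081706
or [283  24   7  22 119] [285.40336134  35.05042017] [0.47426215 0.22165914 0.16019558] [0.47561297 0.22249319 0.154     ]
or [333  24   6  22 109] [335.88073394  35.04587156] [0.48481375 0.16491791 0.16106369] [0.48652869 0.16487032 0.154     ]
[ 3.54612329e-01 -4.11880536e-01  1.33926269e+00 -5.82334187e-04
  2.21595554e+00  1.74073896e+00] [0.32135609 0.15507459 0.41783197]
```

View pics/w2.png

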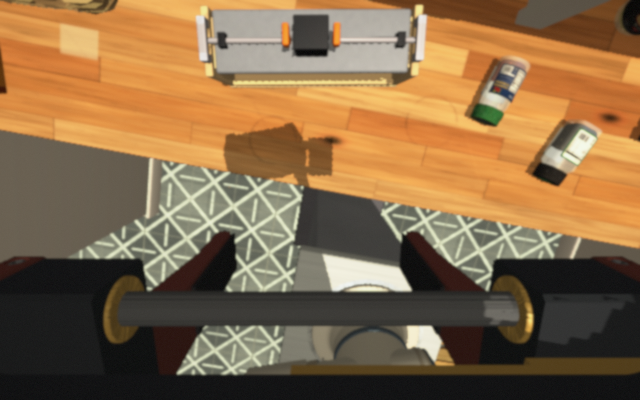

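The wrist view shows the lid with orange buttons at (285,35) and (336,35), giving a grip point of about (0.480, 0.194) and an axis angle of 10.8°. I'll go above it and descend.

Request:
play_rows(
  xyz=[
    [55,12,-50],
    [105,26,-95],
    [145,36,-140],
    [159,38.5,-180],
    [159,38.5,-220],
    [159,38.5,-255],
    [159,38.5,-272],
    [159,38.5,-272],
  ],
  turn=[
    [0,0,0],
    [0,0,0],
    [0,0,0],
    [0,0,0],
    [0,0,0],
    [0,0,0],
    [0,0,0],
    [0,0,0],
  ],
  claw=[-1,-1,-1,-1,-1,-1,-1,-1],
)

```text
time: 3.2
tool_pos: [0.4805, 0.1914, 0.1462]
orientation: [[0.984, 0.178, -0.001], [0.178, -0.984, -0.001], [-0.001, 0.0, -1.0]]
ft_force: [0.3, 0.1, 0.3]
gripper_width: 0.0876
gripper_force: 0.0
```

```bash
python3 - <<'E'
from h import *
o=r.get_obs();print(o['tool_pos'],o['orientation'],o['ft_force'])
E
```

```text
[0.48054896 0.191418   0.14618537] [[ 9.83977180e-01  1.78292471e-01 -8.39366652e-04]
 [ 1.78291977e-01 -9.83977425e-01 -6.31214590e-04]
 [-9.38458646e-04  4.71448413e-04 -9.99999449e-01]] [0.26158663 0.10074254 0.30036553]
```

Request:
play_rows(
  xyz=[
    [0,2,0],
    [0,2,0],
    [0,2,0],
    [0,2,0],
    [0,2,0],
    [0,2,0],
  ],
  turn=[
    [0,0,0.008],
    [0,0,0.008],
    [0,0,0.008],
    [0,0,0.008],
    [0,0,0.008],
    [0,0,0.008],
  ],
  claw=[1,1,1,1,1,1],
  squeeze=27,
)

```text
time: 3.95
tool_pos: [0.4805, 0.1953, 0.1477]
orientation: [[0.982, 0.189, 0.002], [0.189, -0.982, 0.0], [0.002, -0.0, -1.0]]
ft_force: [-0.5, -0.5, 5.6]
gripper_width: 0.0435
gripper_force: 27.0
```

Request:
play_rows(
  xyz=[
    [0,0,10],
    [0,0,20],
    [0,0,35],
    [0,0,50],
  ],
  turn=[
    [0,0,0],
    [0,0,0],
    [0,0,0],
    [0,0,0],
  ],
  claw=[1,1,1,1],
)

```text
time: 4.45
tool_pos: [0.4801, 0.1952, 0.1977]
orientation: [[0.982, 0.189, 0.0], [0.189, -0.982, 0.0], [0.0, -0.0, -1.0]]
ft_force: [0.5, -0.5, -3.8]
gripper_width: 0.0428
gripper_force: 27.0
```

Request:
play_rows(
  xyz=[
    [0,-20,30],
    [-10,-50,40],
    [-20,-85,40],
    [-30,-120,40],
    [-40,-155,40],
    [-50,-185,40],
    [-50,-207,40],
    [-50,-207,40],
  ],
  turn=[
    [0,0,0.1],
    [0,0,0.28],
    [0,0,0.46],
    [0,0,0.64],
    [0,0,0.82],
    [0,0,1.0],
    [0,0,1.19],
    [0,0,1.38],
  ],
  claw=[1,1,1,1,1,1,1,1],
)

```text
time: 5.45
tool_pos: [0.43, -0.0132, 0.2378]
orientation: [[0.002, 1.0, 0.001], [1.0, -0.002, -0.001], [-0.001, 0.001, -1.0]]
ft_force: [-0.1, 0.6, -3.6]
gripper_width: 0.0433
gripper_force: 27.0
```

Request:
play_rows(
  xyz=[
    [0,0,-40],
    [0,0,-80],
    [0,0,-120],
    [0,0,-160],
    [0,0,-180],
    [0,0,-180],
  ],
  turn=[
    [0,0,0],
    [0,0,0],
    [0,0,0],
    [0,0,0],
    [0,0,0],
    [0,0,0],
  ],
  claw=[1,1,1,1,1,1],
)

```text
time: 6.2
tool_pos: [0.4292, -0.0117, 0.0557]
orientation: [[0.006, 1.0, -0.003], [1.0, -0.006, 0.0], [0.0, -0.003, -1.0]]
ft_force: [0.5, 0.4, -2.8]
gripper_width: 0.043
gripper_force: 27.0
```

```bash
python3 - <<'E'
from h import *
o=r.get_obs();print(o['time'],o['tool_pos'],o['orientation'],o['ft_force'],o['gripper_width'],o['joint_positions'])
E
```

```text
6.2 [ 0.42919213 -0.01172545  0.05569985] [[ 5.99945382e-03  9.99977730e-01 -2.92319905e-03]
 [ 9.99981966e-01 -5.99863475e-03  2.88883107e-04]
 [ 2.71341471e-04 -2.92487948e-03 -9.99995686e-01]] [ 0.5431217   0.35305192 -2.78313714] 0.04304612810603296 [-1.06566346e-01 -3.45899272e-01  1.94683962e+00 -2.36898061e-05
  1.54358965e+00 -1.00566574e-01]
```

Request:
play_rows(
  xyz=[
    [0,0,-12],
    [0,0,-19],
    [0,0,-23],
    [0,0,-24],
    [0,0,-24],
  ],
  turn=[
    [0,0,0],
    [0,0,0],
    [0,0,0],
    [0,0,0],
    [0,0,0],
  ],
  claw=[1,1,1,1,1],
)

```text
time: 6.82
tool_pos: [0.4302, -0.0118, 0.0329]
orientation: [[0.006, 1.0, 0.0], [1.0, -0.006, -0.0], [-0.0, 0.0, -1.0]]
ft_force: [-0.2, 0.9, -3.7]
gripper_width: 0.0429
gripper_force: 27.0
```

Request:
play_rows(
  xyz=[
    [0,0,0],
    [0,0,0],
    [0,0,0],
    [0,0,0],
    [0,0,40],
    [0,0,90],
    [0,0,150],
    [0,0,200],
  ],
  turn=[
    [0,0,0],
    [0,0,0],
    [0,0,0],
    [0,0,0],
    [0,0,0],
    [0,0,0],
    [0,0,0],
    [0,0,0],
  ],
  claw=[-1,-1,-1,-1,-1,-1,-1,-1],
)

```text
time: 7.82
tool_pos: [0.4303, -0.0118, 0.2358]
orientation: [[0.006, 1.0, 0.003], [1.0, -0.006, -0.0], [-0.0, 0.003, -1.0]]
ft_force: [0.5, -0.6, -0.8]
gripper_width: 0.0881
gripper_force: 0.0
```

```bash
cat >> h.py <<'E'
LC=np.array([.480,.194]);LA=np.radians(10.9)
def lane(W):
    d=W[...,:2]-LC;c,s=np.cos(LA),np.sin(LA)
    return np.stack([d[...,0]*c+d[...,1]*s,-d[...,0]*s+d[...,1]*c,W[...,2]-0.006],-1)
E
python3 - <<'E'
from h import *
c=cam('wrist');p,d=r.read_camera('wrist');cv2.imwrite('pics/w3.png',p)
for n in ['wrist','top']:
    if n=='top': c=cam('top');p,d=r.read_camera('top')
    W=pts(d,c);L=lane(W)
    m=(abs(L[...,0])<.03)&(abs(L[...,1])<.12)&(L[...,2]>.02)&(L[...,2]<.108)
    if n=='wrist': m[250:]=0
    k,l,s,ce=cv2.connectedComponentsWithStats(m.astype(np.uint8))
    for i in range(1,k):
        if s[i,4]>30:
            Q=L[l==i];print(n,s[i],Q.min(0),Q.max(0),np.median(Q,0)); t=Q[Q[:,2]>Q[:,2].max()-.012];print((t.min(0)+t.max(0))/2,t.max(0)-t.min(0))
E
```

```text
wrist [ 354    0   51   28 1005] [-0.0166705 -0.0507611  0.0202216] [ 0.0206566  -0.0229655   0.09308287] [-0.00428781 -0.04752861  0.05648355]
[ 0.00205554 -0.04698338  0.08708443] [0.02523299 0.00733214 0.0119969 ]
top [216 204  15  18 174] [-0.02182593 -0.04997531  0.02276782] [ 0.02144649 -0.00774567  0.10223967] [-0.00801579 -0.03254673  0.09060404]
[ 0.00129774 -0.02802741  0.09639897] [0.0402975  0.04056347 0.01168139]
```

View pics/w3.png

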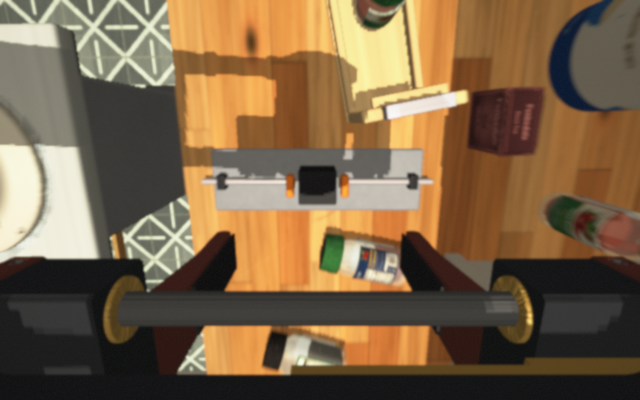

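The wrist view shows the lid flat at (318,180) and the kept green jar at the case's lane y ≈ -29, so the free places are -87, 29 and 87. I'll pick the brown jar first, tilted from its cap end.

```bash
cat >> h.py <<'E'
from scipy.spatial.transform import Rotation as Ro
def go(Rt,p,name=''):
    o=r.get_obs();Rn=np.array(o['orientation']);w=Ro.from_matrix(Rt@Rn.T).as_rotvec();d=(np.array(p)-o['tool_pos'])*1000
    a=np.linalg.norm(w);print(name,'xyz',d.round(1),'turn',w.round(3),'rows>=',max(np.ceil(a/.187),np.ceil(np.linalg.norm(d)/62.5)),'target',np.round(p,4))
def frame(y,z):
    y=np.array(y)/np.linalg.norm(y);return np.stack([np.cross(y,z),y,z],1)
def pick(mid,cap_dir,s,b,off=.034,zg=.025,back=0):
    c=np.array([*cap_dir,0.]);c/=np.linalg.norm(c);n=np.array([0,0,1.])
    z=-np.sin(b)*c-np.cos(b)*n;y=s*np.cross(c,n)
    g=np.array([*mid,zg])+off*c; g[2]=zg
    return frame(y,z),g+(.008-back)*z
def place(ly,hs,s,b,g_h,lx=0.,back=0,up=0):   # hs=+-1: hand leans to hs*lane y ; g_h: grasp height over lane floor
    ey=np.array([-np.sin(LA),np.cos(LA),0]);ex=np.array([np.cos(LA),np.sin(LA),0]);k=np.array([0,0,1.])
    h=hs*ey;z=-np.sin(b)*k-np.cos(b)*h;y=s*np.cross(k,h)
    g=np.array([*LC,.006+g_h+up])+lx*ex+ly*ey
    return frame(y,z),g+(.008-back)*z
E
python3 - <<'E'
from h import *
b=np.radians(50)
R1,p1=pick([.505,-.394],[-.9845,.1754],1,b,back=.09)
go(R1,p1,'pre')
R,p=pick([.505,-.394],[-.9845,.1754],1,b);print(p-p1)
E
```

```text
pre xyz [ -22.4 -365.  -162.3] turn [-0.732 -0.594  1.3  ] rows>= 9.0 target [ 0.4097 -0.377   0.0777]
[ 0.06787518 -0.01209274 -0.05785088]
```

Request:
play_rows(
  xyz=[
    [0,-45,20],
    [0,-90,20],
    [-5,-135,20],
    [-10,-180,20],
    [-10,-225,20],
    [-15,-270,20],
    [-20,-310,20],
    [-20,-350,0],
  ],
  turn=[
    [-0.073,-0.059,0.13],
    [-0.146,-0.119,0.26],
    [-0.22,-0.178,0.39],
    [-0.293,-0.238,0.52],
    [-0.366,-0.297,0.65],
    [-0.439,-0.356,0.78],
    [-0.512,-0.416,0.91],
    [-0.586,-0.475,1.04],
  ],
  claw=[-1,-1,-1,-1,-1,-1,-1,-1],
)

```text
time: 8.93
tool_pos: [0.4113, -0.3506, 0.2382]
orientation: [[-0.651, 0.464, 0.601], [0.419, 0.88, -0.225], [-0.633, 0.105, -0.767]]
ft_force: [1.0, 1.2, 0.3]
gripper_width: 0.0876
gripper_force: 0.0
```

```bash
python3 - <<'E'
from h import *
b=np.radians(50)
go(*pick([.505,-.394],[-.9845,.1754],1,b,back=.09),'pre')
print(r.get_obs()['joint_positions'])
E
```

```text
pre xyz [  -1.6  -26.5 -160.5] turn [-0.159 -0.139  0.298] rows>= 3.0 target [ 0.4097 -0.377   0.0777]
[-1.02098659 -0.64013819  1.96538975  0.42709495  1.26197803 -2.08325309]
```

Request:
play_rows(
  xyz=[
    [0,-10,-40],
    [0,-20,-90],
    [-2,-26,-135],
    [-2,-26,-160],
    [-2,-26,-160],
  ],
  turn=[
    [-0.05,-0.045,0.1],
    [-0.1,-0.09,0.2],
    [-0.159,-0.139,0.298],
    [-0.159,-0.139,0.298],
    [-0.159,-0.139,0.298],
  ],
  claw=[-1,-1,-1,-1,-1],
)

```text
time: 9.55
tool_pos: [0.4327, -0.3435, 0.0969]
orientation: [[-0.665, 0.235, 0.709], [0.165, 0.972, -0.166], [-0.728, 0.007, -0.686]]
ft_force: [-0.7, -1.0, 0.4]
gripper_width: 0.0873
gripper_force: 0.0
```

```bash
python3 - <<'E'
from h import *
b=np.radians(50)
c=cam('wrist');p,d=r.read_camera('wrist');cv2.imwrite('pics/w4.png',p)
go(*pick([.505,-.394],[-.9845,.1754],1,b,back=.09),'pre')
go(*pick([.505,-.394],[-.9845,.1754],1,b),'pick')
W=pts(d,c);jars(W)
print(r.get_obs()['joint_positions'])
E
```

```text
pre xyz [-23.4 -32.6 -21.4] turn [-0.016 -0.053  0.061] rows>= 1.0 target [ 0.4097 -0.377   0.0777]
pick xyz [ 44.4 -44.7 -79.3] turn [-0.016 -0.053  0.061] rows>= 2.0 target [ 0.4776 -0.3891  0.0199]
px [519.  81.] rect [ 412. -247.] [ 42. 103.] 72.3 zmax 0.0453
px [276. 201.] rect [ 500. -393.] [45. 95.] 79.8 zmax 0.0442
[-1.07811237 -0.58375623  2.22791209  0.70122206  1.00874787 -2.64433307]
```

View pics/w4.png

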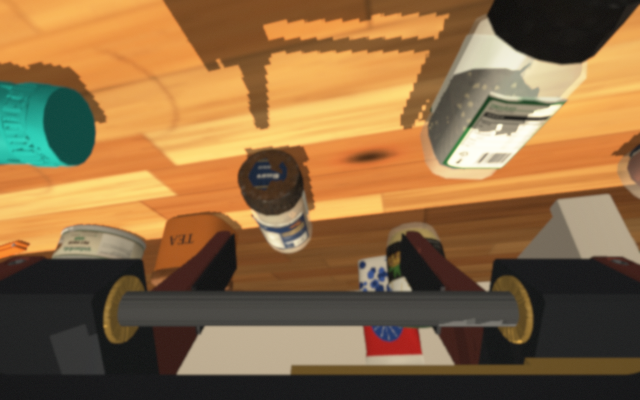

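The last joint is at its limit, so I'll flip the hand half a turn. The wrist view shows the brown cap at (270,185), the black jar at upper right and the turquoise look-alike at left.

Request:
play_rows(
  xyz=[
    [-10,-5,30],
    [-20,-10,60],
    [-20,-20,60],
    [-20,-30,60],
    [-20,-30,60],
    [-20,-30,60],
    [-20,-30,60],
    [-20,-30,60],
  ],
  turn=[
    [0.12,-0.03,-0.12],
    [0.25,-0.06,-0.24],
    [0.38,-0.09,-0.37],
    [0.51,-0.12,-0.49],
    [0.64,-0.15,-0.62],
    [0.77,-0.18,-0.74],
    [0.9,-0.21,-0.87],
    [1.03,-0.24,-1.0],
  ],
  claw=[-1,-1,-1,-1,-1,-1,-1,-1],
)

```text
time: 10.6
tool_pos: [0.4132, -0.3757, 0.162]
orientation: [[0.163, 0.69, 0.705], [0.984, -0.056, -0.172], [-0.079, 0.721, -0.688]]
ft_force: [0.8, 0.9, -1.0]
gripper_width: 0.0879
gripper_force: 0.0
```

```bash
python3 - <<'E'
from h import *
b=np.radians(50)
go(*pick([.505,-.394],[-.9845,.1754],-1,b,back=.09),'pre')
print(r.get_obs()['joint_positions'],r.get_obs()['tool_pos'])
E
```

```text
pre xyz [ -3.6  -1.3 -84.3] turn [ 1.21  -0.301 -1.064] rows>= 9.0 target [ 0.4097 -0.377   0.0777]
[-1.16180293 -0.56932416  2.10331255  0.68811047  1.14558988 -1.17357045] [ 0.41324228 -0.37571728  0.16196332]
```

Request:
play_rows(
  xyz=[
    [-4,-1,0],
    [-4,-1,0],
    [-4,-1,0],
    [-4,-1,0],
    [-4,-1,0],
    [-4,-1,-10],
    [-4,-1,-25],
    [-4,-1,-40],
  ],
  turn=[
    [0.13,-0.033,-0.118],
    [0.27,-0.067,-0.236],
    [0.4,-0.1,-0.355],
    [0.54,-0.134,-0.473],
    [0.67,-0.167,-0.59],
    [0.81,-0.2,-0.71],
    [0.94,-0.234,-0.83],
    [1.07,-0.267,-0.95],
  ],
  claw=[-0.8,-0.8,-0.8,-0.8,-0.8,-0.8,-0.8,-0.8],
)

```text
time: 11.6
tool_pos: [0.4093, -0.377, 0.1216]
orientation: [[0.662, -0.058, 0.747], [0.068, -0.988, -0.137], [0.746, 0.142, -0.65]]
ft_force: [0.5, 0.3, -0.8]
gripper_width: 0.0787
gripper_force: 0.0
```

```bash
python3 - <<'E'
from h import *
b=np.radians(50)
go(*pick([.505,-.394],[-.9845,.1754],-1,b,back=.09),'pre')
go(*pick([.505,-.394],[-.9845,.1754],-1,b),'pick')
print(r.get_obs()['joint_positions'],r.get_obs()['tool_pos'])
E
```

```text
pre xyz [  0.4  -0.1 -43.9] turn [ 0.139 -0.035 -0.116] rows>= 1.0 target [ 0.4097 -0.377   0.0777]
pick xyz [  68.3  -12.1 -101.8] turn [ 0.139 -0.035 -0.116] rows>= 2.0 target [ 0.4776 -0.3891  0.0199]
[-1.22169503 -0.52131209  2.16744965  0.81335742  1.12347138  0.11772813] [ 0.40928074 -0.37696413  0.12163056]
```

Request:
play_rows(
  xyz=[
    [0,0,-25],
    [0,0,-44],
    [15,-3,-57],
    [30,-6,-69],
    [45,-8,-82],
    [58,-10,-93],
    [68,-12,-102],
    [68,-12,-102],
  ],
  turn=[
    [0.07,-0.018,-0.06],
    [0.139,-0.035,-0.116],
    [0.139,-0.035,-0.116],
    [0.139,-0.035,-0.116],
    [0.139,-0.035,-0.116],
    [0.139,-0.035,-0.116],
    [0.139,-0.035,-0.116],
    [0.139,-0.035,-0.116],
  ],
  claw=[-0.8,-0.8,-0.8,-0.8,-0.8,-0.8,-0.8,-0.8],
)

```text
time: 12.6
tool_pos: [0.4777, -0.3884, 0.0186]
orientation: [[0.634, -0.171, 0.754], [-0.108, -0.985, -0.132], [0.765, 0.002, -0.644]]
ft_force: [-0.3, -0.3, -0.5]
gripper_width: 0.079
gripper_force: 0.0
```

```bash
python3 - <<'E'
from h import *
b=np.radians(50)
go(*pick([.505,-.394],[-.9845,.1754],-1,b),'pick')
print(r.get_obs()['joint_positions'],r.get_obs()['ft_force'])
E
```

```text
pick xyz [-0.2 -0.7  1.3] turn [ 0.002 -0.001 -0.005] rows>= 1.0 target [ 0.4776 -0.3891  0.0199]
[-1.0792002  -0.22254744  2.14689067  0.93957328  0.84226741  0.14176867] [-0.32947232 -0.33604569 -0.46745924]
```

Request:
play_rows(
  xyz=[
    [0,0,1],
    [0,0,1],
    [0,0,1],
    [0,0,1],
    [0,0,15],
    [0,0,40],
    [0,0,80],
    [0,0,130],
  ],
  turn=[
    [0,0,0],
    [0,0,0],
    [0,0,0],
    [0,0,0],
    [0,0,0],
    [0,0,0],
    [0,0,0],
    [0,0,0],
  ],
  claw=[1,1,1,1,1,1,1,1],
  squeeze=45,
)

```text
time: 13.6
tool_pos: [0.4767, -0.3872, 0.1483]
orientation: [[0.636, -0.171, 0.752], [-0.111, -0.985, -0.131], [0.764, -0.0, -0.646]]
ft_force: [1.0, -1.2, -1.1]
gripper_width: 0.0442
gripper_force: 45.0
```

```bash
python3 - <<'E'
from h import *
b=np.radians(50)
# grasp height above foot: mid 51 + 34 -> grasp z offset 3mm of axis
go(*place(.029,1,-1,b,.085,up=.12),'above')
print(r.get_obs()['joint_positions'],r.get_obs()['ft_force'])
p,d=r.read_camera('scene');cv2.imwrite('pics/s5.png',cv2.resize(p[150:330,250:500],None,fx=2.5,fy=2.5))
E
```

```text
above xyz [ -1.2 604.6  56.6] turn [-1.272  1.25   1.473] rows>= 13.0 target [0.4755 0.2174 0.2049]
[-1.07935081 -0.39561245  2.03387117  0.77645708  1.03226029  0.41399012] [ 0.98064059 -1.15114756 -1.08560111]
```

View pics/s5.png

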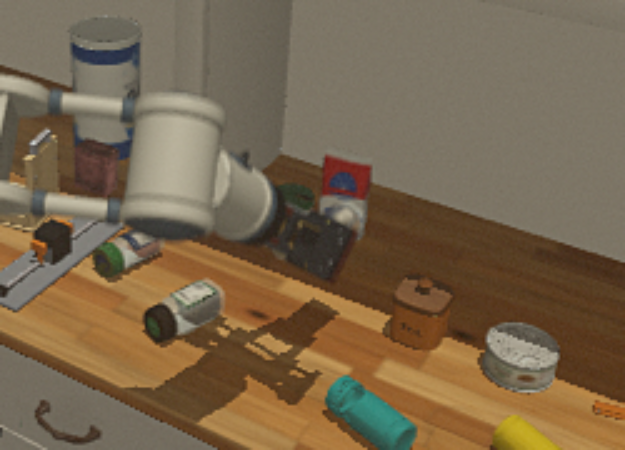

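Request:
play_rows(
  xyz=[
    [0,40,30],
    [0,80,60],
    [0,125,85],
    [0,170,95],
    [0,215,95],
    [0,260,95],
    [0,305,95],
    [0,350,95],
  ],
  turn=[
    [-0.09,0.09,0.105],
    [-0.182,0.179,0.21],
    [-0.273,0.268,0.316],
    [-0.363,0.357,0.421],
    [-0.454,0.446,0.526],
    [-0.545,0.536,0.631],
    [-0.636,0.625,0.737],
    [-0.727,0.714,0.842],
  ],
  claw=[1,1,1,1,1,1,1,1],
)

```text
time: 14.65
tool_pos: [0.4768, -0.0364, 0.2442]
orientation: [[0.589, 0.749, 0.302], [0.806, -0.522, -0.277], [-0.05, 0.407, -0.912]]
ft_force: [0.6, 1.0, -1.6]
gripper_width: 0.044
gripper_force: 45.0
```

```bash
python3 - <<'E'
from h import *
b=np.radians(50)
go(*place(.032,1,-1,b,.085,up=.12),'above')
o=r.get_obs();print(o['joint_positions'],o['gripper_width'])
E
```

```text
above xyz [ -1.9 256.8 -39.3] turn [-0.545  0.536  0.626] rows>= 6.0 target [0.4749 0.2204 0.2049]
[ 0.06225726 -0.51894644  1.79050456 -0.30003731  1.56810156  0.63766562] 0.04403070238460194
```

Request:
play_rows(
  xyz=[
    [0,45,15],
    [0,90,15],
    [0,135,15],
    [0,180,10],
    [0,220,5],
    [-2,257,0],
    [-2,257,0],
    [-2,257,0],
  ],
  turn=[
    [-0.09,0.09,0.105],
    [-0.182,0.179,0.21],
    [-0.273,0.268,0.316],
    [-0.363,0.357,0.421],
    [-0.454,0.446,0.526],
    [-0.545,0.536,0.626],
    [-0.545,0.536,0.626],
    [-0.545,0.536,0.626],
  ],
  claw=[1,1,1,1,1,1,1,1],
)

```text
time: 15.65
tool_pos: [0.4753, 0.219, 0.2433]
orientation: [[-0.14, 0.983, 0.12], [0.754, 0.185, -0.63], [-0.641, 0.002, -0.767]]
ft_force: [-0.0, 0.3, -1.4]
gripper_width: 0.0443
gripper_force: 45.0
```

```bash
python3 - <<'E'
from h import *
b=np.radians(50)
go(*place(.032,1,-1,b,.085),'final')
o=r.get_obs();print(o['joint_positions'],o['gripper_width'])
p,d=r.read_camera('top');cv2.imwrite('pics/t6.png',cv2.resize(p[150:290,165:325],None,fx=4,fy=4,interpolation=cv2.INTER_CUBIC))
p,d=r.read_camera('scene');cv2.imwrite('pics/s6.png',cv2.resize(p[130:300,140:340],None,fx=3.5,fy=3.5,interpolation=cv2.INTER_CUBIC))
E
```

```text
final xyz [  -0.4    1.3 -158.4] turn [-0.002  0.002  0.005] rows>= 3.0 target [0.4749 0.2204 0.0849]
[ 0.72712754  0.1229385   1.31870801 -0.65397687  2.0098931   0.35045252] 0.044320969867612095
```

View pics/s6.png

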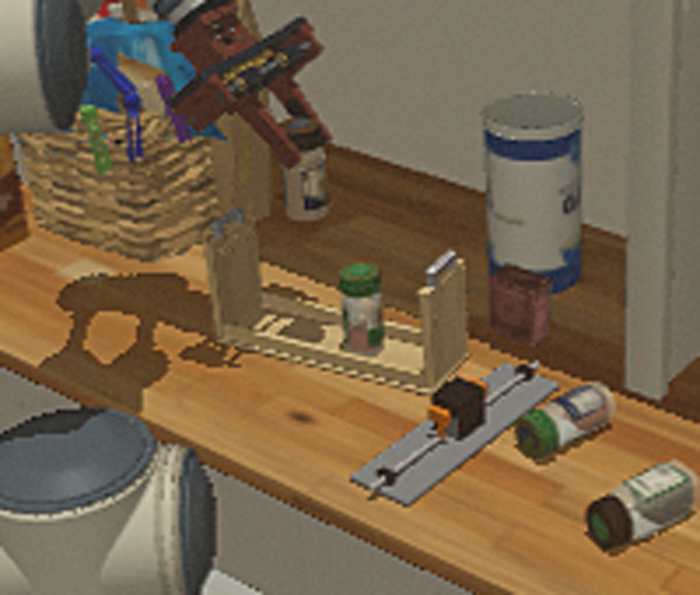

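The scene crop shows the brown jar held upright above the lane, the kept jar at (360,310) and the lid flat at (455,430). I'll lower the jar.

Request:
play_rows(
  xyz=[
    [0,1,-40],
    [0,1,-80],
    [0,1,-115],
    [0,1,-135],
    [0,1,-147],
    [0,1,-153],
    [0,1,-156],
    [0,1,-156],
  ],
  turn=[
    [0,0,0],
    [0,0,0],
    [0,0,0],
    [0,0,0],
    [0,0,0],
    [0,0,0],
    [0,0,0],
    [0,0,0],
  ],
  claw=[1,1,1,1,1,1,1,1],
)

```text
time: 16.75
tool_pos: [0.4755, 0.2204, 0.0874]
orientation: [[-0.141, 0.983, 0.12], [0.754, 0.186, -0.63], [-0.642, 0.002, -0.767]]
ft_force: [-1.0, -0.4, -1.4]
gripper_width: 0.044
gripper_force: 45.0
```

```bash
cat >> h.py <<'E'
def lanestuff(name='top',lo=.02):
    c=cam(name);p,d=r.read_camera(name);L=lane(pts(d,c))
    m=(abs(L[...,0])<.03)&(abs(L[...,1])<.125)&(L[...,2]>.086)&(L[...,2]<.112)
    k,l,s,ce=cv2.connectedComponentsWithStats(m.astype(np.uint8))
    for i in range(1,k):
        if s[i,4]>15:
            Q=L[l==i];print(name,s[i],'mid',((Q.min(0)+Q.max(0))/2).round(4),'size',(Q.max(0)-Q.min(0)).round(4),'zmax',Q[:,2].max().round(4))
E
python3 - <<'E'
from h import *
b=np.radians(50)
go(*place(.032,1,-1,b,.085),'final')
o=r.get_obs();print(o['ft_force'],o['gripper_width']); lanestuff()
E
```

```text
final xyz [-0.6  0.  -2.5] turn [-0.002  0.001  0.003] rows>= 1.0 target [0.4749 0.2204 0.0849]
[-0.95891807 -0.41870755 -1.38319463] 0.04401472670366446
top [199 201  15  17 147] mid [0.0004 0.0313 0.0992] size [0.0574 0.0504 0.0253] zmax 0.1119
top [216 204  12  12  96] mid [ 0.0006 -0.0274  0.0946] size [0.0432 0.0432 0.0166] zmax 0.1029
```

Request:
play_rows(
  xyz=[
    [0,0,-1],
    [0,0,-2],
    [0,0,-3],
    [0,0,-3],
  ],
  turn=[
    [0,0,0],
    [0,0,0],
    [0,0,0],
    [0,0,0],
  ],
  claw=[1,1,1,1],
)

```text
time: 17.3
tool_pos: [0.4754, 0.22, 0.0856]
orientation: [[-0.14, 0.983, 0.12], [0.753, 0.185, -0.631], [-0.643, 0.002, -0.766]]
ft_force: [-2.0, 0.3, 6.6]
gripper_width: 0.0441
gripper_force: 45.0
```

Request:
play_rows(
  xyz=[
    [0,0,0],
    [0,0,0],
    [0,0,0],
    [-2,10,12],
    [-6,32,38],
    [-10,50,65],
    [-12,50,110],
    [-12,30,150],
  ],
  turn=[
    [0,0,0],
    [0,0,0],
    [0,0,0],
    [0,0,0],
    [0,0,0],
    [0,0,0],
    [0,0,0],
    [0,0,0],
  ],
  claw=[-0.6,-0.6,-0.6,-0.6,-0.6,-0.6,-0.6,-0.6],
)

```text
time: 18.3
tool_pos: [0.4629, 0.2516, 0.2358]
orientation: [[-0.143, 0.982, 0.121], [0.754, 0.188, -0.63], [-0.641, 0.001, -0.767]]
ft_force: [0.6, 0.4, 0.5]
gripper_width: 0.0704
gripper_force: 0.0
```

```bash
python3 - <<'E'
from h import *
lanestuff()
c=cam('top');p,d=r.read_camera('top');cv2.imwrite('pics/t7.png',p);W=pts(d,c)
jars(W,A=100)
b=np.radians(50)
cd=-np.array([np.cos(np.radians(-12.4)),np.sin(np.radians(-12.4))])
go(*pick([.485,-.108],cd,1,b,back=.09,off=.034,zg=.025),'blue pre')
cd=-np.array([np.cos(np.radians(-17.8)),np.sin(np.radians(-17.8))])
go(*pick([.412,-.246],cd,-1,b,back=.09,off=.034,zg=.025),'black pre')
print(r.get_obs()['joint_positions'])
E
```

```text
top [201 205  13  12 117] mid [-0.0023  0.0275  0.0967] size [0.0448 0.0445 0.0213] zmax 0.1074
top [216 204  12  12  98] mid [ 0.0027 -0.0276  0.0962] size [0.0459 0.0418 0.0197] zmax 0.106
px [294. 223.] rect [ 499. -112.] [44. 62.] 79.0 zmax 0.0458
blue pre xyz [ -73.6 -337.7 -162.6] turn [-0.144 -0.125  1.164] rows>= 7.0 target [ 0.3904 -0.0872  0.0777]
black pre xyz [-144.2 -466.9 -162.6] turn [ 1.206 -1.353 -1.562] rows>= 13.0 target [ 0.3198 -0.2164  0.0777]
[ 0.7770068   0.15765489  1.28445719 -0.63933832  2.03248219  0.40019688]
```

Brown is in at lane y ≈ +28. Next I'll try blue, reaching over it first.

```bash
python3 - <<'E'
from h import *
b=np.radians(50)
cd=-np.array([np.cos(np.radians(-12.4)),np.sin(np.radians(-12.4))])
R,p=pick([.485,-.108],cd,1,b);p[2]+=.1;go(R,p,'blue above')
E
```

```text
blue above xyz [  -6.3 -352.5 -120.5] turn [-0.144 -0.125  1.164] rows>= 7.0 target [ 0.4578 -0.102   0.1199]
```

Request:
play_rows(
  xyz=[
    [0,-50,30],
    [0,-105,30],
    [0,-160,30],
    [0,-215,30],
    [-2,-270,20],
    [-4,-320,0],
    [-5,-352,-40],
    [-5,-352,-40],
  ],
  turn=[
    [-0.02,-0.018,0.16],
    [-0.04,-0.036,0.33],
    [-0.06,-0.053,0.5],
    [-0.08,-0.07,0.67],
    [-0.1,-0.09,0.84],
    [-0.12,-0.11,1.0],
    [-0.144,-0.125,1.164],
    [-0.144,-0.125,1.164],
  ],
  claw=[-0.5,-0.5,-0.5,-0.5,-0.5,-0.5,-0.5,-0.5],
)

```text
time: 19.4
tool_pos: [0.522, -0.0901, 0.2026]
orientation: [[-0.669, 0.252, 0.699], [0.169, 0.968, -0.187], [-0.723, -0.007, -0.69]]
ft_force: [0.5, 0.7, -1.3]
gripper_width: 0.0659
gripper_force: 0.0
```

```bash
python3 - <<'E'
from h import *
b=np.radians(50)
cd=-np.array([np.cos(np.radians(-12.4)),np.sin(np.radians(-12.4))])
R,p=pick([.485,-.108],cd,1,b);p[2]+=.1;go(R,p,'blue above');print(r.get_obs()['joint_positions'])
E
```

```text
blue above xyz [-64.2 -11.9 -82.8] turn [-0.008 -0.064  0.039] rows>= 2.0 target [ 0.4578 -0.102   0.1199]
[-0.2121028  -0.85454146  2.1928762  -0.04306819  0.99549549 -1.52302009]
```

```bash
cat > k.py <<'E'
import numpy as np
from scipy.optimize import least_squares
D=[(.201,-.565,.2325,.091,1.231,1.82),(.4292,-.0117,.0557,-.3459,1.9468,1.5436),(.3214,.1551,.4178,-.4119,1.3393,2.216),(.4017,-.2334,.3645,-.2002,1.2765,2.0646),(.522,-.0901,.2026,-.8545,2.1929,.9955)]
def f(p,q2,q3,q5):
    L1,L2,a,h,T=p;q=q2+q3;t=q+q5
    return a+L1*np.sin(q2)+L2*np.sin(q)+T*np.sin(t),h+L1*np.cos(q2)+L2*np.cos(q)+T*np.cos(t)
def res(p):
    o=[]
    for x,y,z,*q in D:
        r,zz=f(p,*q);o+=[r-np.sqrt(x*x+y*y-.034**2),zz-z]
    return o
s=least_squares(res,[.4,.4,0,.2,.25],x_scale=.1);p=s.x;print(p.round(3),np.round(np.array(s.fun)*1000,1))
def ik(r,z,b):
    t=np.pi-b;g=least_squares(lambda q:[f(p,q[0],q[1],t-q[0]-q[1])[0]-r,f(p,q[0],q[1],t-q[0]-q[1])[1]-z],[-.4,2.]);q2,q3=g.x
    return q2.round(3),q3.round(3),(t-q2-q3).round(3),g.cost.round(6)
if __name__=='__main__':
    for n,r_ in(('blue',np.hypot(.458,.102)),('black',np.hypot(.387,.24))):
        for b in(0,20,30,40,50):
            print(n,b,[ik(r_,z,np.radians(b)) for z in(.02,.12)])
E
python3 k.py
```

```text
[0.351 0.562 0.024 0.057 0.308] [  1.3   4.9  37.3   7.1 -23.2  -9.6 -14.7  -4.3  -0.7   1.8]
blue 0 [(np.float64(-0.327), np.float64(2.008), np.float64(1.46), np.float64(0.0)), (np.float64(-0.334), np.float64(1.835), np.float64(1.64), np.float64(0.0))]
blue 20 [(np.float64(-0.681), np.float64(2.289), np.float64(1.185), np.float64(0.0)), (np.float64(-0.664), np.float64(2.1), np.float64(1.357), np.float64(0.0))]
blue 30 [(np.float64(-0.878), np.float64(2.44), np.float64(1.056), np.float64(0.0)), (np.float64(-0.842), np.float64(2.242), np.float64(1.218), np.float64(0.0))]
blue 40 [(np.float64(-1.099), np.float64(2.6), np.float64(0.942), np.float64(0.0)), (np.float64(-1.032), np.float64(2.391), np.float64(1.085), np.float64(0.0))]
blue 50 [(np.float64(-1.375), np.float64(2.781), np.float64(0.863), np.float64(0.0)), (np.float64(-1.242), np.float64(2.548), np.float64(0.964), np.float64(0.0))]
black 0 [(np.float64(-0.371), np.float64(2.043), np.float64(1.47), np.float64(0.0)), (np.float64(-0.374), np.float64(1.867), np.float64(1.649), np.float64(0.0))]
black 20 [(np.float64(-0.734), np.float64(2.321), np.float64(1.206), np.float64(0.0)), (np.float64(-0.71), np.float64(2.127), np.float64(1.375), np.float64(0.0))]
black 30 [(np.float64(-0.94), np.float64(2.471), np.float64(1.087), np.float64(0.0)), (np.float64(-0.892), np.float64(2.268), np.float64(1.242), np.float64(0.0))]
black 40 [(np.float64(-1.177), np.float64(2.634), np.float64(0.987), np.float64(0.0)), (np.float64(-1.089), np.float64(2.416), np.float64(1.117), np.float64(0.0))]
black 50 [(np.float64(-1.491), np.float64(2.823), np.float64(0.936), np.float64(0.0)), (np.float64(-1.311), np.float64(2.574), np.float64(1.007), np.float64(0.0))]
```

```bash
python3 - <<'E'
from h import *
b=np.radians(20)
cd=-np.array([np.cos(np.radians(-12.4)),np.sin(np.radians(-12.4))])
R,p=pick([.485,-.108],cd,1,b,off=.015,zg=.026);go(R,p,'blue')
E
python3 - <<'E'
from k import *
for a in((.65,.08,70),(.65,.08,65)):print(ik(a[0],a[1],np.radians(a[2])))
E
```

```text
blue xyz [ -48.9  -15.2 -184.1] turn [0.114 0.445 0.036] rows>= 4.0 target [ 0.473  -0.1054  0.0185]
[0.351 0.562 0.024 0.057 0.308] [  1.3   4.9  37.3   7.1 -23.2  -9.6 -14.7  -4.3  -0.7   1.8]
(np.float64(-0.612), np.float64(2.47), np.float64(0.061), np.float64(0.0))
(np.float64(-0.597), np.float64(2.415), np.float64(0.189), np.float64(0.0))
```

Request:
play_rows(
  xyz=[
    [0,0,0],
    [0,0,0],
    [-20,-5,-20],
    [-35,-10,-50],
    [-49,-15,-80],
    [-49,-15,-80],
  ],
  turn=[
    [0.03,0.12,0.01],
    [0.06,0.25,0.02],
    [0.09,0.37,0.03],
    [0.114,0.445,0.036],
    [0.114,0.445,0.036],
    [0.114,0.445,0.036],
  ],
  claw=[-0.5,-0.5,-0.5,-0.5,-0.5,-0.5],
)

```text
time: 20.15
tool_pos: [0.4704, -0.104, 0.1182]
orientation: [[-0.92, 0.218, 0.326], [0.205, 0.976, -0.074], [-0.334, -0.001, -0.942]]
ft_force: [0.4, 0.2, 0.4]
gripper_width: 0.0658
gripper_force: 0.0
```

```bash
python3 - <<'E'
from h import *
b=np.radians(20)
cd=-np.array([np.cos(np.radians(-12.4)),np.sin(np.radians(-12.4))])
R,p=pick([.485,-.108],cd,1,b,off=.015,zg=.026);go(R,p,'blue')
print(r.get_obs()['joint_positions'])
c=cam('wrist');q,d=r.read_camera('wrist');cv2.imwrite('pics/w8.png',q);jars(pts(d,c))
E
```

```text
blue xyz [  2.6  -1.4 -99.7] turn [-0.    -0.008  0.003] rows>= 2.0 target [ 0.473  -0.1054  0.0185]
[-0.3082127  -0.56248798  2.02385311  0.02909148  1.34051259 -1.66160735]
px [453.  42.] rect [401. -14.] [24.  8.] 89.9 zmax 0.0463
px [ 95. 132.] rect [ 412. -244.] [ 44. 104.] 72.8 zmax 0.0455
px [451. 103.] rect [437. -16.] [32. 54.] 89.9 zmax 0.0523
px [319. 175.] rect [ 480. -106.] [46. 91.] 77.6 zmax 0.045
```

Request:
play_rows(
  xyz=[
    [2,-1,-30],
    [2,-1,-60],
    [2,-1,-80],
    [2,-1,-93],
    [2,-1,-99],
    [2,-1,-99],
  ],
  turn=[
    [0,0,0],
    [0,0,0],
    [0,0,0],
    [0,0,0],
    [0,0,0],
    [0,0,0],
  ],
  claw=[-0.5,-0.5,-0.5,-0.5,-0.5,-0.5],
)

```text
time: 20.95
tool_pos: [0.4751, -0.1055, 0.0248]
orientation: [[-0.918, 0.217, 0.334], [0.203, 0.976, -0.076], [-0.342, -0.002, -0.94]]
ft_force: [-0.6, 0.3, 0.2]
gripper_width: 0.0657
gripper_force: 0.0
```

Request:
play_rows(
  xyz=[
    [0,0,0],
    [0,0,0],
    [0,0,0],
    [0,0,15],
    [0,0,50],
    [0,0,100],
    [0,0,130],
    [0,0,130],
  ],
  turn=[
    [0,0,0],
    [0,0,0],
    [0,0,0],
    [0,0,0],
    [0,0,0],
    [0,0,0],
    [0,0,0],
    [0,0,0],
  ],
  claw=[1,1,1,1,1,1,1,1],
  squeeze=45,
)

```text
time: 21.95
tool_pos: [0.4761, -0.1059, 0.1584]
orientation: [[-0.916, 0.217, 0.338], [0.202, 0.976, -0.078], [-0.347, -0.003, -0.938]]
ft_force: [-0.8, -0.2, -1.2]
gripper_width: 0.0431
gripper_force: 45.0
```

```bash
cat >> h.py <<'E'
def stand(xy,az,b,gh,s=1,up=0):  # pointing azimuth az, b pick tilt, gh grasp height above foot
    h=-np.array([np.cos(az),np.sin(az),0]);k=np.array([0,0,1.])
    z=-np.sin(b)*k-np.cos(b)*h;y=s*np.cross(k,h)
    return frame(y,z),np.array([*xy,gh+up])+.008*z
E
python3 - <<'E'
from h import *
b=np.radians(20)
o=r.get_obs();print(o['tool_pos'],o['ft_force'],o['gripper_width'])
for az in(60,80,100):go(*stand([.48,-.23],np.radians(az),b,.065,up=.06),az)
E
```

```text
[ 0.47605229 -0.10591926  0.1583516 ] [-0.77559161 -0.16822082 -1.17142771] 0.04309275813649233
60 xyz [   7.7 -117.6  -36.1] turn [ 1.631  0.714 -1.429] rows>= 13.0 target [ 0.4838 -0.2235  0.1223]
80 xyz [   5.3 -116.7  -36.1] turn [ 1.422  0.947 -1.176] rows>= 12.0 target [ 0.4813 -0.2226  0.1223]
100 xyz [   2.6 -116.7  -36.1] turn [ 1.196  1.141 -0.915] rows>= 11.0 target [ 0.4787 -0.2226  0.1223]
```

Request:
play_rows(
  xyz=[
    [0,-5,20],
    [0,-10,30],
    [0,-10,40],
    [0,-10,40],
    [0,-10,40],
    [0,-10,40],
    [0,-10,40],
    [0,-10,40],
  ],
  turn=[
    [0.12,0.08,-0.1],
    [0.24,0.16,-0.2],
    [0.36,0.24,-0.3],
    [0.48,0.32,-0.4],
    [0.6,0.4,-0.5],
    [0.72,0.48,-0.6],
    [0.84,0.56,-0.69],
    [0.95,0.635,-0.79],
  ],
  claw=[1,1,1,1,1,1,1,1],
)

```text
time: 22.95
tool_pos: [0.4745, -0.1155, 0.1924]
orientation: [[-0.391, 0.921, 0.001], [0.65, 0.275, 0.708], [0.652, 0.278, -0.706]]
ft_force: [0.1, 0.0, -0.1]
gripper_width: 0.0435
gripper_force: 45.0
```

```bash
python3 - <<'E'
from h import *
b=np.radians(20)
o=r.get_obs();print(o['tool_pos'],o['ft_force'],o['gripper_width'],o['joint_positions'])
go(*stand([.475,-.11],np.radians(80),b,.065,up=.05),80)
E
```

```text
[ 0.4744754  -0.11547211  0.19239379] [ 0.0628564   0.03443785 -0.08797102] 0.043495140021003555 [-0.70048579  0.08833131  1.48292951  0.65521422  2.04344935 -0.93811261]
80 xyz [  1.8  12.9 -80.1] turn [ 0.459  0.305 -0.386] rows>= 4.0 target [ 0.4763 -0.1026  0.1123]
```

Request:
play_rows(
  xyz=[
    [0,3,0],
    [0,6,0],
    [1,9,0],
    [2,13,0],
    [2,13,-20],
    [2,13,-20],
  ],
  turn=[
    [0.115,0.076,-0.097],
    [0.23,0.152,-0.193],
    [0.345,0.23,-0.29],
    [0.459,0.305,-0.386],
    [0.459,0.305,-0.386],
    [0.459,0.305,-0.386],
  ],
  claw=[1,1,1,1,1,1],
)

```text
time: 23.7
tool_pos: [0.4762, -0.1019, 0.1717]
orientation: [[0.056, 0.986, 0.16], [0.342, -0.169, 0.924], [0.938, 0.003, -0.347]]
ft_force: [-0.3, 0.4, -1.1]
gripper_width: 0.0432
gripper_force: 45.0
```

```bash
python3 - <<'E'
from h import *
b=np.radians(20)
o=r.get_obs();print(o['tool_pos'],o['ft_force'],o['gripper_width'],o['joint_positions'])
go(*stand([.475,-.11],np.radians(80),b,.065),80)
p,d=r.read_camera('scene');cv2.imwrite('pics/s9.png',cv2.resize(p[150:310,200:420],None,fx=3,fy=3,interpolation=cv2.INTER_CUBIC))
E
```

```text
[ 0.47615859 -0.10193236  0.1716961 ] [-0.29660987  0.39775863 -1.09388165] 0.0432357367810877 [-0.83394225  0.20031315  1.62290789  0.99498154  2.06267661 -0.52719755]
80 xyz [ 1.000e-01 -7.000e-01 -1.094e+02] turn [ 0.006  0.002 -0.005] rows>= 2.0 target [ 0.4763 -0.1026  0.0623]
```

View pics/s9.png

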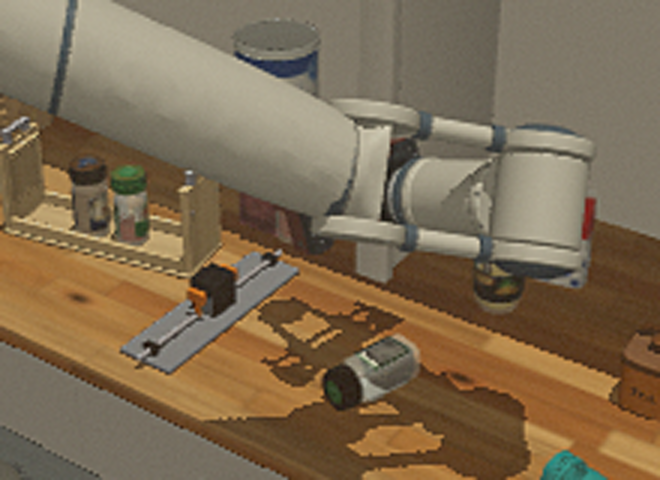

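The scene crop shows brown and kept green jars standing in the lane at (90,190) and (130,205), with the lid flat at (215,310). The blue jar is held behind the arm and black still lies at (370,370). I'll lower blue until it touches.

Request:
play_rows(
  xyz=[
    [0,0,-40],
    [0,0,-75],
    [0,0,-95],
    [0,0,-101],
    [0,0,-101],
  ],
  turn=[
    [0,0,0],
    [0,0,0],
    [0,0,0],
    [0,0,0],
    [0,0,0],
  ],
  claw=[1,1,1,1,1],
)

```text
time: 24.38
tool_pos: [0.4772, -0.1027, 0.074]
orientation: [[0.053, 0.985, 0.162], [0.344, -0.17, 0.924], [0.938, 0.007, -0.348]]
ft_force: [0.2, -0.1, -0.3]
gripper_width: 0.0433
gripper_force: 45.0
```

Request:
play_rows(
  xyz=[
    [0,0,-2],
    [0,0,-4],
    [0,0,-5],
  ],
  turn=[
    [0,0,0],
    [0,0,0],
    [0,0,0],
  ],
  claw=[1,1,1],
)

```text
time: 24.75
tool_pos: [0.4768, -0.1026, 0.0684]
orientation: [[0.054, 0.985, 0.162], [0.343, -0.17, 0.924], [0.938, 0.006, -0.347]]
ft_force: [-0.0, 0.1, -1.1]
gripper_width: 0.0431
gripper_force: 45.0
```

Request:
play_rows(
  xyz=[
    [0,0,-2],
    [0,0,-3],
    [0,0,-3],
  ],
  turn=[
    [0,0,0],
    [0,0,0],
    [0,0,0],
  ],
  claw=[1,1,1],
)

```text
time: 25.12
tool_pos: [0.4767, -0.1024, 0.0651]
orientation: [[0.054, 0.985, 0.162], [0.343, -0.17, 0.924], [0.938, 0.005, -0.347]]
ft_force: [-0.8, 0.9, -0.5]
gripper_width: 0.0432
gripper_force: 45.0
```

Request:
play_rows(
  xyz=[
    [0,0,-1],
    [0,0,-2],
    [0,0,-2],
  ],
  turn=[
    [0,0,0],
    [0,0,0],
    [0,0,0],
  ],
  claw=[1,1,1],
)

```text
time: 25.5
tool_pos: [0.4767, -0.1025, 0.0632]
orientation: [[0.054, 0.985, 0.162], [0.343, -0.17, 0.924], [0.938, 0.005, -0.347]]
ft_force: [0.2, 0.7, -0.5]
gripper_width: 0.0432
gripper_force: 45.0
```

Request:
play_rows(
  xyz=[
    [0,0,-1],
    [0,0,-2],
    [0,0,-2],
  ],
  turn=[
    [0,0,0],
    [0,0,0],
    [0,0,0],
  ],
  claw=[1,1,1],
)

```text
time: 25.88
tool_pos: [0.4767, -0.1024, 0.0612]
orientation: [[0.054, 0.985, 0.162], [0.343, -0.17, 0.924], [0.938, 0.005, -0.347]]
ft_force: [0.6, -0.4, -1.3]
gripper_width: 0.0434
gripper_force: 45.0
```

Request:
play_rows(
  xyz=[
    [0,0,-1],
    [0,0,-2],
    [0,0,-2],
  ],
  turn=[
    [0,0,0],
    [0,0,0],
    [0,0,0],
  ],
  claw=[1,1,1],
)

```text
time: 26.25
tool_pos: [0.4768, -0.1025, 0.0593]
orientation: [[0.054, 0.985, 0.162], [0.343, -0.17, 0.924], [0.938, 0.006, -0.347]]
ft_force: [0.6, -0.1, -0.9]
gripper_width: 0.0433
gripper_force: 45.0
```

```bash
python3 - <<'E'
from h import *
for n in('top','scene'):
    c=cam(n);p,d=r.read_camera(n);W=pts(d,c)
    hsv=cv2.cvtColor(p,cv2.COLOR_BGR2HSV)
    g=(hsv[...,0]>45)&(hsv[...,0]<85)&(hsv[...,1]>90)&(W[...,0]>.42)&(W[...,0]<.53)&(W[...,1]>-.17)&(W[...,1]<-.05)
    print(n,g.sum()); 
    if g.sum()>5: Q=W[g];print(Q.min(0),Q.max(0))
    cv2.imwrite(f'pics/{n}10.png',p)
E
```

```text
top 0
scene 4
```

Request:
play_rows(
  xyz=[
    [0,0,-1],
    [0,0,-2],
    [0,0,-2],
  ],
  turn=[
    [0,0,0],
    [0,0,0],
    [0,0,0],
  ],
  claw=[1,1,1],
)

```text
time: 26.72
tool_pos: [0.4768, -0.1025, 0.0592]
orientation: [[0.052, 0.986, 0.161], [0.341, -0.169, 0.925], [0.939, 0.007, -0.345]]
ft_force: [-2.4, 0.7, 8.5]
gripper_width: 0.0433
gripper_force: 45.0
```

Request:
play_rows(
  xyz=[
    [0,0,-1],
    [0,0,-2],
    [0,0,-2],
  ],
  turn=[
    [0,0,0],
    [0,0,0],
    [0,0,0],
  ],
  claw=[1,1,1],
)

```text
time: 27.1
tool_pos: [0.4768, -0.1025, 0.0591]
orientation: [[0.049, 0.986, 0.161], [0.339, -0.168, 0.926], [0.939, 0.009, -0.343]]
ft_force: [-4.0, 0.1, 16.4]
gripper_width: 0.0436
gripper_force: 45.0
```

Request:
play_rows(
  xyz=[
    [0,0,3],
    [0,0,3],
    [0,0,3],
    [0,0,3],
    [-3,-14,8],
    [-7,-37,17],
    [-11,-60,27],
    [-16,-90,40],
  ],
  turn=[
    [0,0,0],
    [0,0,0],
    [0,0,0],
    [0,0,0],
    [0,0,0],
    [0,0,0],
    [0,0,0],
    [0,0,0],
  ],
  claw=[1,-0.4,-0.4,-0.4,-0.4,-0.4,-0.4,-0.4],
)

```text
time: 28.1
tool_pos: [0.4603, -0.1938, 0.0957]
orientation: [[0.054, 0.985, 0.162], [0.343, -0.17, 0.924], [0.938, 0.005, -0.347]]
ft_force: [0.6, -0.1, 0.1]
gripper_width: 0.0612
gripper_force: 0.0
```

Request:
play_rows(
  xyz=[
    [0,-20,50],
    [0,-20,100],
    [0,-10,140],
    [0,0,140],
    [0,0,140],
    [0,0,140],
    [0,0,140],
    [0,0,140],
  ],
  turn=[
    [0,0,0],
    [0,0,0],
    [-0.18,-0.03,0],
    [-0.36,-0.06,0],
    [-0.54,-0.09,0],
    [-0.72,-0.12,0],
    [-0.9,-0.15,0],
    [-1.08,-0.19,0],
  ],
  claw=[-0.6,-0.6,-0.6,-0.6,-0.6,-0.6,-0.6,-0.6],
)

```text
time: 29.1
tool_pos: [0.4607, -0.1936, 0.2371]
orientation: [[-0.059, 0.952, 0.301], [0.99, 0.017, 0.141], [0.129, 0.306, -0.943]]
ft_force: [-0.6, -0.2, -0.1]
gripper_width: 0.0704
gripper_force: 0.0
```

```bash
cat >> h.py <<'E'
def down(xy,z,yaw): # tool y azimuth
    return frame([np.cos(yaw),np.sin(yaw),0],np.array([0,0,-1.])),np.array([*xy,z])
def upright(n,x0,x1,y0,y1,zl=.085,zh=.112,rows=400):
    c=cam(n);p,d=r.read_camera(n);W=pts(d,c);m=(W[...,0]>x0)&(W[...,0]<x1)&(W[...,1]>y0)&(W[...,1]<y1)&(W[...,2]>zl)&(W[...,2]<zh);m[rows:]=0
    Q=W[m];print(n,len(Q)); 
    if len(Q):print('mid',((Q.min(0)+Q.max(0))/2).round(4),'size',(Q.max(0)-Q.min(0)).round(4),'max',Q.max(0).round(4))
    return p
E
python3 - <<'E'
from h import *
o=r.get_obs();print(o['tool_pos'],o['orientation'].round(3),o['joint_positions'])
upright('top',.42,.54,-.16,-.06);upright('scene',.42,.54,-.16,-.06)
p=upright('wrist',.42,.54,-.16,-.06,rows=250);cv2.imwrite('pics/w10.png',p)
go(*down([.477,-.10],.18,LA),'d')
E
```

```text
[ 0.46066068 -0.19357326  0.23707108] [[-0.059  0.952  0.301]
 [ 0.99   0.017  0.141]
 [ 0.129  0.306 -0.943]] [-0.6706724  -0.3665188   1.67521834  0.30368834  1.67207811 -0.65422541]
top 83
mid [ 0.473  -0.103   0.0955] size [0.0425 0.0378 0.0196] max [ 0.4943 -0.0841  0.1053]
scene 113
mid [ 0.4759 -0.1017  0.0928] size [0.0459 0.0486 0.0155] max [ 0.4988 -0.0774  0.1005]
wrist 2079
mid [ 0.4782 -0.1018  0.0934] size [0.0454 0.0443 0.0165] max [ 0.5009 -0.0796  0.1016]
d xyz [ 16.4  91.4 -57.3] turn [-0.173  0.294  0.148] rows>= 2.0 target [ 0.477 -0.1    0.18 ]
```

Request:
play_rows(
  xyz=[
    [5,30,-10],
    [11,60,-30],
    [16,90,-50],
    [16,90,-50],
    [16,90,-50],
  ],
  turn=[
    [-0.08,0.14,0.07],
    [-0.173,0.294,0.148],
    [-0.173,0.294,0.148],
    [-0.173,0.294,0.148],
    [-0.173,0.294,0.148],
  ],
  claw=[-0.7,-0.7,-0.7,-0.7,-0.7],
)

```text
time: 29.88
tool_pos: [0.4767, -0.1037, 0.185]
orientation: [[-0.185, 0.983, -0.004], [0.983, 0.185, 0.001], [0.002, -0.003, -1.0]]
ft_force: [-0.6, -0.2, 0.6]
gripper_width: 0.0748
gripper_force: 0.0
```

```bash
python3 - <<'E'
from h import *
go(*down([.4765,-.102],.070,LA),'grasp')
E
```

```text
grasp xyz [  -0.2    1.7 -115. ] turn [-0.001 -0.004  0.004] rows>= 2.0 target [ 0.4765 -0.102   0.07  ]
```

Request:
play_rows(
  xyz=[
    [0,2,-40],
    [0,2,-75],
    [0,2,-100],
    [0,2,-112],
    [0,2,-115],
    [0,2,-115],
  ],
  turn=[
    [0,0,0],
    [0,0,0],
    [0,0,0],
    [0,0,0],
    [0,0,0],
    [0,0,0],
  ],
  claw=[-0.7,-0.7,-0.7,-0.7,-0.7,-0.7],
)

```text
time: 30.62
tool_pos: [0.4773, -0.1011, 0.0714]
orientation: [[-0.186, 0.983, -0.0], [0.983, 0.186, -0.0], [-0.0, -0.0, -1.0]]
ft_force: [0.3, 0.0, -0.6]
gripper_width: 0.0745
gripper_force: 0.0
```

Request:
play_rows(
  xyz=[
    [0,0,0],
    [0,0,0],
    [0,0,0],
    [0,0,20],
    [0,0,70],
    [0,0,120],
    [0,0,165],
    [0,0,165],
  ],
  turn=[
    [0,0,0],
    [0,0,0],
    [0,0,0],
    [0,0,0],
    [0,0,0],
    [0,0,0],
    [0,0,0],
    [0,0,0],
  ],
  claw=[1,1,1,1,1,1,1,1],
  squeeze=40,
)

```text
time: 31.62
tool_pos: [0.4781, -0.1008, 0.2414]
orientation: [[-0.187, 0.982, 0.007], [0.982, 0.187, -0.003], [-0.004, 0.007, -1.0]]
ft_force: [0.6, -1.2, -0.7]
gripper_width: 0.0447
gripper_force: 40.0
```

```bash
python3 - <<'E'
from h import *
print(r.get_obs()['joint_positions'])
go(*down([.4636,.2794],.24,LA),'over lane 87')
E
```

```text
[-2.77064779e-01 -2.13405848e-01  1.50928862e+00 -5.27275931e-04
  1.83813125e+00 -4.65327731e-01]
over lane 87 xyz [-14.5 380.2  -1.4] turn [0.003 0.007 0.002] rows>= 7.0 target [0.4636 0.2794 0.24  ]
```

Request:
play_rows(
  xyz=[
    [-2,50,10],
    [-4,110,10],
    [-6,170,10],
    [-8,230,10],
    [-10,290,8],
    [-13,345,0],
    [-14,379,0],
    [-14,380,0],
  ],
  turn=[
    [0,0,0],
    [0,0,0],
    [0,0,0],
    [0,0,0],
    [0,0,0],
    [0,0,0],
    [0,0,0],
    [0,0,0],
  ],
  claw=[1,1,1,1,1,1,1,1],
)

```text
time: 32.62
tool_pos: [0.4617, 0.2813, 0.2338]
orientation: [[-0.19, 0.982, -0.004], [0.982, 0.19, -0.001], [-0.0, -0.005, -1.0]]
ft_force: [0.4, -0.5, -0.7]
gripper_width: 0.0448
gripper_force: 40.0
```

```bash
python3 - <<'E'
from h import *
print(r.get_obs()['joint_positions'],r.get_obs()['gripper_width'])
go(*down([.4636,.2794],.24,LA),'over lane 87')
upright('top',.40,.53,.23,.33,zl=.17,zh=.3)
E
```

```text
[ 4.83599307e-01 -6.48282299e-02  1.38768641e+00  1.16838815e-03
  1.82309634e+00  2.92241057e-01] 0.04484387543024799
over lane 87 xyz [ 1.9 -1.9  6.2] turn [ 0.001 -0.004 -0.001] rows>= 1.0 target [0.4636 0.2794 0.24  ]
top 171
mid [0.4608 0.273  0.2352] size [0.0629 0.0347 0.129 ] max [0.4923 0.2904 0.2997]
```

Request:
play_rows(
  xyz=[
    [2,-2,-40],
    [2,-2,-80],
    [2,-2,-115],
    [2,-2,-138],
    [2,-2,-150],
    [2,-2,-155],
    [2,-2,-155],
  ],
  turn=[
    [0,0,0],
    [0,0,0],
    [0,0,0],
    [0,0,0],
    [0,0,0],
    [0,0,0],
    [0,0,0],
  ],
  claw=[1,1,1,1,1,1,1],
)

```text
time: 33.55
tool_pos: [0.4652, 0.2773, 0.081]
orientation: [[-0.186, 0.982, -0.001], [0.982, 0.186, 0.0], [0.001, -0.001, -1.0]]
ft_force: [0.7, 0.3, -0.6]
gripper_width: 0.0447
gripper_force: 40.0
```

Request:
play_rows(
  xyz=[
    [0,0,-1],
    [0,0,-2],
    [0,0,-2],
  ],
  turn=[
    [0,0,0],
    [0,0,0],
    [0,0,0],
  ],
  claw=[1,1,1],
)

```text
time: 33.92
tool_pos: [0.4649, 0.2776, 0.0785]
orientation: [[-0.187, 0.982, -0.001], [0.982, 0.187, 0.0], [0.0, -0.001, -1.0]]
ft_force: [-0.7, 0.0, -1.0]
gripper_width: 0.0449
gripper_force: 40.0
```

Lower 2 mm more, release, retreat straight up and head for the black jar.

Request:
play_rows(
  xyz=[
    [-1,1,-1],
    [-1,1,-2],
    [-1,1,-2.5],
    [-1,1,-2.5],
  ],
  turn=[
    [0,0,0],
    [0,0,0],
    [0,0,0],
    [0,0,0],
  ],
  claw=[1,1,1,1],
)

```text
time: 34.42
tool_pos: [0.4644, 0.2783, 0.078]
orientation: [[-0.187, 0.982, 0.0], [0.982, 0.187, 0.0], [-0.0, 0.0, -1.0]]
ft_force: [-1.5, -3.9, 9.2]
gripper_width: 0.0452
gripper_force: 40.0
```

Request:
play_rows(
  xyz=[
    [0,0,0],
    [0,0,0],
    [0,0,0],
    [0,0,0],
    [0,0,30],
    [0,0,80],
    [0,0,130],
    [0,0,160],
  ],
  turn=[
    [0,0,0],
    [0,0,0],
    [0,0,0],
    [0,0,0],
    [0,0,0],
    [0,0,0],
    [0,0,0],
    [0,0,0],
  ],
  claw=[-0.5,-0.5,-0.5,-0.5,-0.5,-0.5,-0.5,-0.5],
)

```text
time: 35.42
tool_pos: [0.4642, 0.2788, 0.2389]
orientation: [[-0.187, 0.982, 0.001], [0.982, 0.187, 0.002], [0.001, 0.002, -1.0]]
ft_force: [0.1, 0.7, -0.8]
gripper_width: 0.0664
gripper_force: 0.0
```

```bash
python3 - <<'E'
from h import *
lanestuff()
b=np.radians(20)
cd=-np.array([np.cos(np.radians(-17.6)),np.sin(np.radians(-17.6))])
R,p=pick([.412,-.246],cd,1,b,off=.015,zg=.026);go(R,p,'black')
print(r.get_obs()['joint_positions'])
E
```

```text
top [187 205  12  12 111] mid [-0.0017  0.0836  0.096 ] size [0.0443 0.0438 0.0188] zmax 0.1055
top [201 205  13  12 120] mid [-0.0029  0.0283  0.0964] size [0.046  0.044  0.0201] zmax 0.1065
top [216 204  12  12  96] mid [ 0.0009 -0.0275  0.0945] size [0.0429 0.0417 0.0166] zmax 0.1028
black xyz [ -64.6 -521.4 -224.2] turn [-0.281 -0.24   1.063] rows>= 10.0 target [ 0.4003 -0.2423  0.0185]
[ 4.77448408e-01 -6.88608074e-02  1.37584100e+00  9.01403061e-04
  1.82763276e+00  2.89663420e-01]
```

Request:
play_rows(
  xyz=[
    [0,-55,0],
    [-5,-115,0],
    [-10,-175,0],
    [-20,-235,0],
    [-30,-295,0],
    [-40,-355,0],
    [-50,-415,-30],
    [-60,-470,-70],
  ],
  turn=[
    [-0.035,-0.03,0.13],
    [-0.07,-0.06,0.26],
    [-0.105,-0.09,0.39],
    [-0.14,-0.12,0.53],
    [-0.175,-0.15,0.66],
    [-0.21,-0.18,0.8],
    [-0.25,-0.21,0.93],
    [-0.281,-0.24,1.063],
  ],
  claw=[-0.5,-0.5,-0.5,-0.5,-0.5,-0.5,-0.5,-0.5],
)

```text
time: 36.48
tool_pos: [0.409, -0.1654, 0.1832]
orientation: [[-0.891, 0.323, 0.32], [0.302, 0.946, -0.113], [-0.34, -0.004, -0.941]]
ft_force: [0.7, 0.5, 0.3]
gripper_width: 0.0659
gripper_force: 0.0
```

Request:
play_rows(
  xyz=[
    [-4,-51,-30],
    [-4,-51,-50],
    [-4,-51,-50],
  ],
  turn=[
    [0,0,0],
    [0,0,0],
    [0,0,0],
  ],
  claw=[-0.5,-0.5,-0.5],
)

```text
time: 36.85
tool_pos: [0.4044, -0.214, 0.1312]
orientation: [[-0.891, 0.327, 0.314], [0.308, 0.945, -0.11], [-0.333, -0.001, -0.943]]
ft_force: [-0.3, 0.3, -0.1]
gripper_width: 0.0659
gripper_force: 0.0
```

```bash
python3 - <<'E'
from h import *
c=cam('wrist');p,d=r.read_camera('wrist');jars(pts(d,c),y1=-.15)
b=np.radians(20)
cd=-np.array([np.cos(np.radians(-17.6)),np.sin(np.radians(-17.6))])
R,p=pick([.412,-.246],cd,1,b,off=.015,zg=.026);go(R,p,'black')
print(r.get_obs()['joint_positions'],r.get_obs()['tool_pos'])
E
```

```text
px [283. 173.] rect [ 407. -244.] [45. 94.] 72.1 zmax 0.0456
black xyz [  -5.   -28.5 -114.7] turn [-0.001 -0.007  0.024] rows>= 2.0 target [ 0.4003 -0.2423  0.0185]
[-0.63234441 -0.63840247  2.04530817  0.09934808  1.40724289 -1.87181554] [ 0.40534878 -0.21380632  0.13319525]
```

Request:
play_rows(
  xyz=[
    [-5,-28,-20],
    [-5,-28,-50],
    [-5,-28,-50],
  ],
  turn=[
    [0,-0.007,0.024],
    [0,-0.007,0.024],
    [0,-0.007,0.024],
  ],
  claw=[-0.5,-0.5,-0.5],
)

```text
time: 37.28
tool_pos: [0.4004, -0.2411, 0.0828]
orientation: [[-0.896, 0.301, 0.325], [0.284, 0.954, -0.102], [-0.341, 0.001, -0.94]]
ft_force: [0.2, -0.5, 0.9]
gripper_width: 0.0657
gripper_force: 0.0
```

```bash
python3 - <<'E'
from h import *
b=np.radians(20)
cd=-np.array([np.cos(np.radians(-17.6)),np.sin(np.radians(-17.6))])
R,p=pick([.412,-.246],cd,1,b,off=.015,zg=.026);go(R,p,'black')
E
```

```text
black xyz [ -0.1  -1.2 -64.3] turn [-0.001 -0.001 -0.001] rows>= 2.0 target [ 0.4003 -0.2423  0.0185]
```

Request:
play_rows(
  xyz=[
    [0,-1,-25],
    [0,-1,-48],
    [0,-1,-60],
    [0,-1,-63],
    [0,-1,-63],
    [0,-1,-63],
  ],
  turn=[
    [0,0,0],
    [0,0,0],
    [0,0,0],
    [0,0,0],
    [0,0,0],
    [0,0,0],
  ],
  claw=[-0.5,-0.5,-0.5,-0.5,-0.5,-0.5],
)

```text
time: 38.02
tool_pos: [0.4009, -0.2442, 0.0222]
orientation: [[-0.895, 0.304, 0.328], [0.285, 0.953, -0.105], [-0.345, -0.001, -0.939]]
ft_force: [0.1, 0.3, 0.5]
gripper_width: 0.0657
gripper_force: 0.0
```

Request:
play_rows(
  xyz=[
    [0,0,0],
    [0,0,0],
    [0,0,0],
    [0,0,15],
    [0,0,50],
    [5,0,100],
    [10,0,150],
    [10,0,150],
  ],
  turn=[
    [0,0,0],
    [0,0,0],
    [0,0,0],
    [0,0,0],
    [0,0,0],
    [0,0,0],
    [0,0,0],
    [0,0,0],
  ],
  claw=[1,1,1,1,1,1,1,1],
  squeeze=45,
)

```text
time: 39.02
tool_pos: [0.412, -0.2451, 0.1775]
orientation: [[-0.893, 0.303, 0.333], [0.283, 0.953, -0.11], [-0.351, -0.004, -0.936]]
ft_force: [-1.3, -0.5, -1.7]
gripper_width: 0.0445
gripper_force: 44.9
```

```bash
python3 - <<'E'
from h import *
b=np.radians(20)
o=r.get_obs();print(o['tool_pos'],o['ft_force'],o['gripper_width'])
go(*stand([.475,-.15],np.radians(80),b,.065,up=.12),80)
E
```

```text
[ 0.41195792 -0.24509869  0.17750905] [-1.2537811  -0.5203058  -1.71381941] 0.04453739631794871
80 xyz [ 64.3 102.5   4.8] turn [ 1.454  0.875 -1.109] rows>= 11.0 target [ 0.4763 -0.1426  0.1823]
```

Request:
play_rows(
  xyz=[
    [5,10,20],
    [12,20,25],
    [20,30,25],
    [28,40,25],
    [36,50,25],
    [44,60,25],
    [52,70,25],
    [60,80,25],
  ],
  turn=[
    [0.12,0.073,-0.092],
    [0.24,0.146,-0.185],
    [0.36,0.219,-0.277],
    [0.485,0.292,-0.37],
    [0.606,0.365,-0.462],
    [0.727,0.438,-0.555],
    [0.848,0.51,-0.647],
    [0.97,0.583,-0.739],
  ],
  claw=[1,1,1,1,1,1,1,1],
)

```text
time: 40.02
tool_pos: [0.4705, -0.1638, 0.1953]
orientation: [[-0.369, 0.929, 0.014], [0.666, 0.254, 0.701], [0.648, 0.268, -0.713]]
ft_force: [0.7, -0.3, -2.4]
gripper_width: 0.0448
gripper_force: 44.9
```

```bash
python3 - <<'E'
from h import *
b=np.radians(20)
o=r.get_obs();print(o['tool_pos'],o['ft_force'],o['gripper_width'])
go(*stand([.475,-.15],np.radians(80),b,.065,up=.05),80)
E
```

```text
[ 0.4704912  -0.16376679  0.19525972] [ 0.66469128 -0.3042725  -2.37506605] 0.04477720667835827
80 xyz [  5.8  21.2 -83. ] turn [ 0.471  0.289 -0.364] rows>= 4.0 target [ 0.4763 -0.1426  0.1123]
```

Request:
play_rows(
  xyz=[
    [1,5,0],
    [2,10,0],
    [4,15,0],
    [6,21,0],
    [6,21,-40],
    [6,21,-80],
    [6,21,-110],
    [6,21,-122],
  ],
  turn=[
    [0.118,0.072,-0.091],
    [0.236,0.145,-0.182],
    [0.353,0.217,-0.273],
    [0.471,0.289,-0.364],
    [0.471,0.289,-0.364],
    [0.471,0.289,-0.364],
    [0.471,0.289,-0.364],
    [0.471,0.289,-0.364],
  ],
  claw=[1,1,1,1,1,1,1,1],
)

```text
time: 41.02
tool_pos: [0.4755, -0.1422, 0.0717]
orientation: [[0.058, 0.985, 0.161], [0.339, -0.171, 0.925], [0.939, 0.001, -0.344]]
ft_force: [-0.5, 0.3, -1.4]
gripper_width: 0.0442
gripper_force: 44.9
```

Request:
play_rows(
  xyz=[
    [0,0,0],
    [0,0,-2],
    [0,0,-4],
    [0,0,-4],
  ],
  turn=[
    [0,0,0],
    [0,0,0],
    [0,0,0],
    [0,0,0],
  ],
  claw=[1,1,1,1],
)

```text
time: 41.52
tool_pos: [0.4765, -0.143, 0.0704]
orientation: [[0.054, 0.985, 0.162], [0.342, -0.171, 0.924], [0.938, 0.005, -0.346]]
ft_force: [0.1, 0.3, -2.0]
gripper_width: 0.0442
gripper_force: 44.9
```

Request:
play_rows(
  xyz=[
    [0,0,-2],
    [0,0,-4],
    [0,0,-4],
  ],
  turn=[
    [0,0,0],
    [0,0,0],
    [0,0,0],
  ],
  claw=[1,1,1],
)

```text
time: 41.9
tool_pos: [0.4763, -0.1428, 0.0657]
orientation: [[0.055, 0.985, 0.162], [0.341, -0.171, 0.924], [0.938, 0.004, -0.345]]
ft_force: [0.2, 0.1, -1.0]
gripper_width: 0.0444
gripper_force: 44.9
```

Request:
play_rows(
  xyz=[
    [0,0,-1],
    [0,0,-2],
    [0,0,-2],
  ],
  turn=[
    [0,0,0],
    [0,0,0],
    [0,0,0],
  ],
  claw=[1,1,1],
)

```text
time: 42.28
tool_pos: [0.4763, -0.1429, 0.064]
orientation: [[0.055, 0.985, 0.162], [0.341, -0.171, 0.924], [0.938, 0.005, -0.345]]
ft_force: [-0.2, -0.7, -1.6]
gripper_width: 0.0443
gripper_force: 44.9
```

Request:
play_rows(
  xyz=[
    [0,0,-1],
    [0,0,-2],
    [0,0,-2],
  ],
  turn=[
    [0,0,0],
    [0,0,0],
    [0,0,0],
  ],
  claw=[1,1,1],
)

```text
time: 42.65
tool_pos: [0.4764, -0.143, 0.0638]
orientation: [[0.052, 0.985, 0.162], [0.34, -0.17, 0.925], [0.939, 0.006, -0.344]]
ft_force: [-1.4, 0.3, 6.4]
gripper_width: 0.0444
gripper_force: 44.9
```

Contact. I'll release, retreat and turn tool-down as before.

Request:
play_rows(
  xyz=[
    [0,0,1],
    [0,0,1],
    [0,0,1],
    [0,0,1],
    [-3,-14,6],
    [-7,-37,15],
    [-11,-60,25],
    [-16,-90,38],
  ],
  turn=[
    [0,0,0],
    [0,0,0],
    [0,0,0],
    [0,0,0],
    [0,0,0],
    [0,0,0],
    [0,0,0],
    [0,0,0],
  ],
  claw=[1,-0.4,-0.4,-0.4,-0.4,-0.4,-0.4,-0.4],
)

```text
time: 43.65
tool_pos: [0.4599, -0.2341, 0.1004]
orientation: [[0.055, 0.985, 0.162], [0.341, -0.171, 0.924], [0.938, 0.004, -0.345]]
ft_force: [0.1, 0.0, -0.6]
gripper_width: 0.0612
gripper_force: 0.0
```

Request:
play_rows(
  xyz=[
    [0,-20,50],
    [0,-20,100],
    [0,-10,140],
    [0,0,140],
    [0,0,140],
    [0,0,140],
    [0,0,140],
    [0,0,140],
  ],
  turn=[
    [0,0,0],
    [0,0,0],
    [-0.18,-0.03,0],
    [-0.36,-0.06,0],
    [-0.54,-0.09,0],
    [-0.72,-0.12,0],
    [-0.9,-0.15,0],
    [-1.08,-0.19,0],
  ],
  claw=[-0.6,-0.6,-0.6,-0.6,-0.6,-0.6,-0.6,-0.6],
)

```text
time: 44.65
tool_pos: [0.4602, -0.2339, 0.2419]
orientation: [[-0.059, 0.952, 0.301], [0.99, 0.016, 0.142], [0.131, 0.306, -0.943]]
ft_force: [-0.1, 0.5, -0.0]
gripper_width: 0.0705
gripper_force: 0.0
```

```bash
python3 - <<'E'
from h import *
upright('top',.42,.54,-.20,-.09);upright('scene',.42,.54,-.2,-.09)
p=upright('wrist',.42,.54,-.2,-.09,rows=250)
go(*down([.477,-.14],.185,LA),'d')
E
```

```text
top 85
mid [ 0.4726 -0.1474  0.0974] size [0.0417 0.0401 0.0234] max [ 0.4935 -0.1273  0.1091]
scene 128
mid [ 0.4754 -0.1476  0.0952] size [0.0475 0.0439 0.0192] max [ 0.4992 -0.1257  0.1048]
wrist 2065
mid [ 0.4781 -0.1457  0.0952] size [0.0451 0.0446 0.0203] max [ 0.5006 -0.1234  0.1053]
d xyz [ 16.9  91.8 -57.1] turn [-0.175  0.294  0.149] rows>= 2.0 target [ 0.477 -0.14   0.185]
```

Request:
play_rows(
  xyz=[
    [5,30,-10],
    [11,60,-30],
    [16,85,-55],
    [16,85,-55],
    [16,85,-55],
  ],
  turn=[
    [-0.08,0.14,0.07],
    [-0.175,0.294,0.149],
    [-0.175,0.294,0.149],
    [-0.175,0.294,0.149],
    [-0.175,0.294,0.149],
  ],
  claw=[-0.7,-0.7,-0.7,-0.7,-0.7],
)

```text
time: 45.42
tool_pos: [0.4763, -0.1491, 0.1849]
orientation: [[-0.185, 0.983, -0.003], [0.983, 0.185, 0.001], [0.002, -0.003, -1.0]]
ft_force: [-0.1, -0.7, 0.8]
gripper_width: 0.0747
gripper_force: 0.0
```

```bash
python3 - <<'E'
from h import *
go(*down([.4765,-.1465],.072,LA),'grasp')
E
```

```text
grasp xyz [   0.2    2.6 -112.9] turn [-0.001 -0.003  0.004] rows>= 2.0 target [ 0.4765 -0.1465  0.072 ]
```

Request:
play_rows(
  xyz=[
    [0,2,-40],
    [0,2,-75],
    [0,2,-100],
    [0,2,-110],
    [0,2,-113],
    [0,2,-113],
  ],
  turn=[
    [0,0,0],
    [0,0,0],
    [0,0,0],
    [0,0,0],
    [0,0,0],
    [0,0,0],
  ],
  claw=[-0.7,-0.7,-0.7,-0.7,-0.7,-0.7],
)

```text
time: 46.18
tool_pos: [0.4769, -0.1465, 0.0733]
orientation: [[-0.186, 0.982, -0.0], [0.982, 0.186, -0.001], [-0.001, -0.0, -1.0]]
ft_force: [0.1, -0.4, 0.2]
gripper_width: 0.0748
gripper_force: 0.0
```

Request:
play_rows(
  xyz=[
    [0,0,0],
    [0,0,0],
    [0,0,0],
    [0,0,20],
    [0,0,70],
    [0,0,120],
    [0,0,170],
    [0,0,170],
  ],
  turn=[
    [0,0,0],
    [0,0,0],
    [0,0,0],
    [0,0,0],
    [0,0,0],
    [0,0,0],
    [0,0,0],
    [0,0,0],
  ],
  claw=[1,1,1,1,1,1,1,1],
  squeeze=40,
)

```text
time: 47.18
tool_pos: [0.4777, -0.1463, 0.2485]
orientation: [[-0.187, 0.982, 0.007], [0.982, 0.187, -0.004], [-0.005, 0.007, -1.0]]
ft_force: [0.6, 0.1, -1.3]
gripper_width: 0.0485
gripper_force: 40.0
```

```bash
python3 - <<'E'
from h import *
go(*down([.4964,.1086],.24,LA),'over lane -87')
E
```

```text
over lane -87 xyz [ 18.7 254.9  -8.5] turn [0.004 0.007 0.002] rows>= 5.0 target [0.4964 0.1086 0.24  ]
```

Request:
play_rows(
  xyz=[
    [0,0,0],
    [0,0,0],
    [0,0,0],
  ],
  turn=[
    [0,0,0],
    [0,0,0],
    [0,0,0],
  ],
  claw=[1,1,1],
)

```text
time: 47.55
tool_pos: [0.4759, -0.1457, 0.2404]
orientation: [[-0.187, 0.982, -0.005], [0.982, 0.187, 0.001], [0.002, -0.004, -1.0]]
ft_force: [-0.7, 0.1, -1.3]
gripper_width: 0.0484
gripper_force: 40.0
```

```bash
python3 - <<'E'
from h import *
go(*down([.4964,.1086],.24,LA),'over lane -87')
p,d=r.read_camera('scene');cv2.imwrite('pics/s12.png',cv2.resize(p[130:310,200:420],None,fx=3,fy=3,interpolation=cv2.INTER_CUBIC))
E
```

```text
over lane -87 xyz [ 20.5 254.3  -0.4] turn [-0.001 -0.005  0.002] rows>= 5.0 target [0.4964 0.1086 0.24  ]
```

View pics/s12.png

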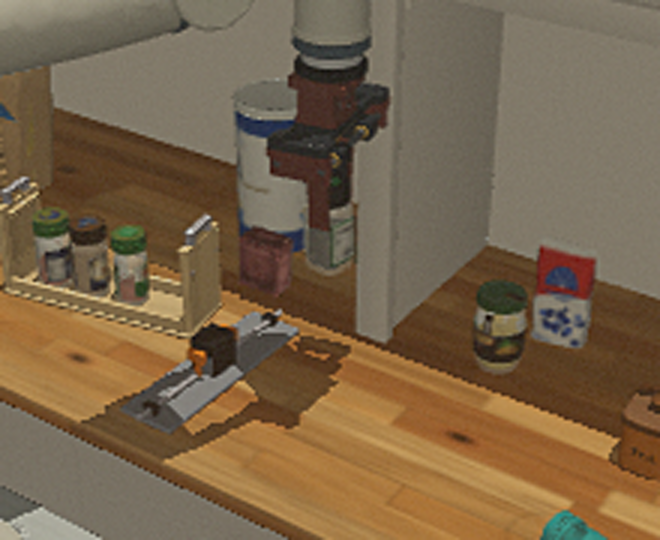

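The scene crop shows black held at (330,240), slightly canted, with three jars in the lane at left. I'll set it back down and regrip before inserting.

Request:
play_rows(
  xyz=[
    [0,0,-50],
    [0,0,-100],
    [0,0,-140],
    [0,0,-155],
    [0,0,-161],
    [0,0,-163],
    [0,0,-163],
  ],
  turn=[
    [0,0,0],
    [0,0,0],
    [0,0,0],
    [0,0,0],
    [0,0,0],
    [0,0,0],
    [0,0,0],
  ],
  claw=[1,1,1,1,1,1,1],
)

```text
time: 48.48
tool_pos: [0.4772, -0.1462, 0.0805]
orientation: [[-0.187, 0.982, 0.0], [0.982, 0.187, -0.001], [-0.001, 0.0, -1.0]]
ft_force: [0.3, 0.2, -2.0]
gripper_width: 0.0488
gripper_force: 40.0
```

Request:
play_rows(
  xyz=[
    [0,0,-2],
    [0,0,-3],
    [0,0,-3],
  ],
  turn=[
    [0,0,0],
    [0,0,0],
    [0,0,0],
  ],
  claw=[1,1,1],
)

```text
time: 48.85
tool_pos: [0.4763, -0.1459, 0.076]
orientation: [[-0.187, 0.982, -0.002], [0.982, 0.187, -0.0], [0.0, -0.002, -1.0]]
ft_force: [0.8, 0.1, -0.9]
gripper_width: 0.0485
gripper_force: 40.0
```

Request:
play_rows(
  xyz=[
    [0,0,-1],
    [0,0,-2],
    [0,0,-2],
  ],
  turn=[
    [0,0,0],
    [0,0,0],
    [0,0,0],
  ],
  claw=[1,1,1],
)

```text
time: 49.22
tool_pos: [0.4763, -0.1458, 0.0738]
orientation: [[-0.187, 0.982, -0.002], [0.982, 0.187, -0.0], [0.0, -0.002, -1.0]]
ft_force: [-0.2, 0.6, -1.4]
gripper_width: 0.049
gripper_force: 40.0
```

Request:
play_rows(
  xyz=[
    [0,0,-1],
    [0,0,-2],
    [0,0,-2],
  ],
  turn=[
    [0,0,0],
    [0,0,0],
    [0,0,0],
  ],
  claw=[1,1,1],
)

```text
time: 49.6
tool_pos: [0.4764, -0.146, 0.0724]
orientation: [[-0.187, 0.982, -0.002], [0.982, 0.187, -0.001], [-0.0, -0.002, -1.0]]
ft_force: [0.7, -0.8, 1.7]
gripper_width: 0.0486
gripper_force: 40.0
```

Request:
play_rows(
  xyz=[
    [0,0,0],
    [0,0,0],
    [0,0,0],
    [0,0,0],
    [0,0,30],
    [0,0,70],
    [0,0,90],
    [0,0,90],
  ],
  turn=[
    [0,0,0],
    [0,0,0],
    [0,0,0],
    [0,0,0],
    [0,0,0],
    [0,0,0],
    [0,0,0],
    [0,0,0],
  ],
  claw=[-0.7,-0.7,-0.7,-0.7,-0.7,-0.7,-0.7,-0.7],
)

```text
time: 50.6
tool_pos: [0.4771, -0.1462, 0.1634]
orientation: [[-0.187, 0.982, 0.001], [0.982, 0.187, -0.001], [-0.002, 0.001, -1.0]]
ft_force: [-0.0, 0.2, -0.2]
gripper_width: 0.0747
gripper_force: 0.0
```

```bash
python3 - <<'E'
from h import *
upright('top',.42,.54,-.20,-.09);upright('scene',.42,.54,-.2,-.09)
o=r.get_obs();print(o['tool_pos'])
go(*down([.4765,-.1465],.066,LA),'grasp')
E
```

```text
top 0
scene 125
mid [ 0.4751 -0.1484  0.095 ] size [0.0458 0.0436 0.0192] max [ 0.498  -0.1266  0.1046]
[ 0.47596847 -0.14573459  0.16053838]
grasp xyz [  0.5  -0.8 -94.5] turn [-0.    -0.004  0.002] rows>= 2.0 target [ 0.4765 -0.1465  0.066 ]
```

Request:
play_rows(
  xyz=[
    [0,-1,-40],
    [0,-1,-70],
    [0,-1,-90],
    [0,-1,-98],
    [0,-1,-98],
    [0,-1,-98],
  ],
  turn=[
    [0,0,0],
    [0,0,0],
    [0,0,0],
    [0,0,0],
    [0,0,0],
    [0,0,0],
  ],
  claw=[-0.7,-0.7,-0.7,-0.7,-0.7,-0.7],
)

```text
time: 51.45
tool_pos: [0.477, -0.1471, 0.0653]
orientation: [[-0.187, 0.982, 0.0], [0.982, 0.187, -0.001], [-0.001, -0.0, -1.0]]
ft_force: [0.4, -0.6, -0.5]
gripper_width: 0.0745
gripper_force: 0.0
```

Request:
play_rows(
  xyz=[
    [0,0,0],
    [0,0,0],
    [0,0,0],
    [0,0,20],
    [0,0,70],
    [0,0,120],
    [0,0,175],
    [0,0,175],
  ],
  turn=[
    [0,0,0],
    [0,0,0],
    [0,0,0],
    [0,0,0],
    [0,0,0],
    [0,0,0],
    [0,0,0],
    [0,0,0],
  ],
  claw=[1,1,1,1,1,1,1,1],
  squeeze=40,
)

```text
time: 52.45
tool_pos: [0.4778, -0.1474, 0.2461]
orientation: [[-0.187, 0.982, 0.008], [0.982, 0.187, -0.004], [-0.006, 0.007, -1.0]]
ft_force: [0.1, -0.2, -2.2]
gripper_width: 0.0488
gripper_force: 40.0
```

```bash
python3 - <<'E'
from h import *
o=r.get_obs();print(o['tool_pos'],o['gripper_width'])
go(*down([.4957,.1125],.24,LA),'over lane -83')
E
```

```text
[ 0.47780983 -0.1474398   0.2460742 ] 0.04879563317744878
over lane -83 xyz [ 17.9 259.9  -6.1] turn [0.004 0.008 0.002] rows>= 5.0 target [0.4957 0.1125 0.24  ]
```

Request:
play_rows(
  xyz=[
    [4,50,10],
    [7,110,10],
    [11,170,10],
    [15,225,5],
    [18,255,0],
    [18,260,0],
    [18,260,0],
    [18,260,0],
  ],
  turn=[
    [0,0,0],
    [0,0,0],
    [0,0,0],
    [0,0,0],
    [0,0,0],
    [0,0,0],
    [0,0,0],
    [0,0,0],
  ],
  claw=[1,1,1,1,1,1,1,1],
)

```text
time: 53.45
tool_pos: [0.4944, 0.1119, 0.2391]
orientation: [[-0.186, 0.983, -0.002], [0.983, 0.186, -0.001], [-0.0, -0.002, -1.0]]
ft_force: [0.2, -0.2, -1.7]
gripper_width: 0.0489
gripper_force: 40.0
```

```bash
python3 - <<'E'
from h import *
o=r.get_obs();print(o['gripper_width'])
go(*down([.4957,.1125],.0705,LA),'-83'); lanestuff()
E
```

```text
0.048879813798966595
-83 xyz [   1.3    0.6 -168.6] turn [ 0.001 -0.002  0.004] rows>= 3.0 target [0.4957 0.1125 0.0705]
top [223 208   5   8  22] mid [-0.0055 -0.0413  0.0947] size [0.0293 0.0147 0.0171] zmax 0.1032
```

Request:
play_rows(
  xyz=[
    [1,1,-45],
    [1,1,-90],
    [1,1,-130],
    [1,1,-152],
    [1,1,-161],
    [1,1,-165],
    [1,1,-165],
  ],
  turn=[
    [0,0,0],
    [0,0,0],
    [0,0,0],
    [0,0,0],
    [0,0,0],
    [0,0,0],
    [0,0,0],
  ],
  claw=[1,1,1,1,1,1,1],
)

```text
time: 54.38
tool_pos: [0.4959, 0.114, 0.075]
orientation: [[-0.187, 0.982, -0.0], [0.982, 0.187, -0.0], [0.0, -0.0, -1.0]]
ft_force: [0.2, 1.2, -1.0]
gripper_width: 0.0484
gripper_force: 40.0
```

Request:
play_rows(
  xyz=[
    [0,0,-1],
    [0,0,-2.5],
    [0,0,-2.5],
  ],
  turn=[
    [0,0,0],
    [0,0,0],
    [0,0,0],
  ],
  claw=[1,1,1],
)

```text
time: 54.75
tool_pos: [0.4954, 0.1142, 0.0716]
orientation: [[-0.187, 0.982, -0.002], [0.982, 0.187, -0.0], [0.0, -0.002, -1.0]]
ft_force: [0.7, -0.3, -1.5]
gripper_width: 0.0491
gripper_force: 40.0
```

Down 2 mm more, release, rise and verify.

Request:
play_rows(
  xyz=[
    [0,0,-1],
    [0,0,-2],
    [0,0,-2],
  ],
  turn=[
    [0,0,0],
    [0,0,0],
    [0,0,0],
  ],
  claw=[1,1,1],
)

```text
time: 55.12
tool_pos: [0.4955, 0.1141, 0.0703]
orientation: [[-0.187, 0.982, -0.001], [0.982, 0.187, -0.0], [0.0, -0.001, -1.0]]
ft_force: [-1.8, -0.4, 4.4]
gripper_width: 0.0487
gripper_force: 40.0
```

Request:
play_rows(
  xyz=[
    [0,0,0],
    [0,0,0],
    [0,0,0],
    [0,0,0],
    [0,0,30],
    [0,0,80],
    [0,0,130],
    [0,0,190],
  ],
  turn=[
    [0,0,0],
    [0,0,0],
    [0,0,0],
    [0,0,0],
    [0,0,0],
    [0,0,0],
    [0,0,0],
    [0,0,0],
  ],
  claw=[-0.5,-0.5,-0.5,-0.5,-0.5,-0.5,-0.5,-0.5],
)

```text
time: 56.12
tool_pos: [0.4949, 0.1141, 0.2602]
orientation: [[-0.187, 0.982, -0.003], [0.982, 0.187, -0.0], [0.0, -0.003, -1.0]]
ft_force: [0.4, 0.7, -0.0]
gripper_width: 0.066
gripper_force: 0.0
```

Request:
play_rows(
  xyz=[
    [-20,-40,20],
    [-50,-80,30],
    [-80,-120,40],
    [-110,-150,40],
    [-130,-180,40],
    [-130,-200,40],
    [-130,-200,40],
  ],
  turn=[
    [0,0,0],
    [0,0,0],
    [0,0,0],
    [0,0,0],
    [0,0,0],
    [0,0,0],
    [0,0,0],
  ],
  claw=[-1,-1,-1,-1,-1,-1,-1],
)

```text
time: 57.0
tool_pos: [0.3651, -0.0867, 0.2995]
orientation: [[-0.185, 0.983, -0.002], [0.983, 0.185, -0.0], [-0.0, -0.002, -1.0]]
ft_force: [-0.6, -0.2, 0.7]
gripper_width: 0.0877
gripper_force: 0.0
```

```bash
cat >> h.py <<'E'
def lidlie(n):
    c=cam(n);p,d=r.read_camera(n);W=pts(d,c);h=cv2.cvtColor(p,cv2.COLOR_BGR2HSV)
    o=orange(p)&(abs(W[...,2]-.038)<.02)&(W[...,1]>-.3)&(W[...,1]<.1)
    k,l,s,ce=cv2.connectedComponentsWithStats(o.astype(np.uint8))
    for i in range(1,k):
        if s[i,4]>8:print(n,'or',s[i],ce[i].round(1),np.nanmean(W[l==i],0).round(4),ray(c,*ce[i],.040).round(4))
    g=(abs(W[...,2]-.008)<.005)&(h[...,1]<60)&(W[...,1]>-.3)&(W[...,1]<.1)&(W[...,0]>.28)&(W[...,0]<.6)
    if n=='wrist': g[245:]=0
    k,l,s,ce=cv2.connectedComponentsWithStats(g.astype(np.uint8))
    if k>1:
        g=np.isin(l,[i for i in range(1,k) if s[i,4]>80]);print('plate',g.sum(),cv2.minAreaRect((W[g][:,:2]*1000).astype(np.float32)))
    return p
E
python3 - <<'E'
from h import *
lanestuff();lanestuff('scene')
lidlie('top');p=lidlie('wrist');cv2.imwrite('pics/w13.png',p)
o=r.get_obs();print(o['tool_pos'],o['joint_positions'])
E
```

```text
top [181 202   3  15  25] mid [-0.0012  0.1217  0.1073] size [0.0561 0.0061 0.0092] zmax 0.1119
top [187 205  12  12 114] mid [-0.0025  0.084   0.0976] size [0.0444 0.0433 0.0188] zmax 0.107
top [201 205  13  12 118] mid [-0.0042  0.0281  0.0966] size [0.046  0.0452 0.0207] zmax 0.1069
top [216 204   8  11  51] mid [ 0.002  -0.0201  0.0964] size [0.0395 0.026  0.0136] zmax 0.1032
top [230 204  12  12  99] mid [-0.003  -0.0824  0.0983] size [0.0464 0.0394 0.023 ] zmax 0.1098
scene [203 194  10   9  30] mid [-0.0012  0.1195  0.103 ] size [0.0574 0.0084 0.0172] zmax 0.1116
scene [210 199  26  12 171] mid [-0.0031  0.0643  0.0947] size [0.0507 0.12   0.0165] zmax 0.1029
scene [237 205  24  12 174] mid [-0.0014 -0.0561  0.0953] size [0.0523 0.0961 0.0183] zmax 0.1045
plate 227 ((344.6590270996094, -15.695236206054688), (64.34675598144531, 84.09184265136719), 88.64505004882812)
wrist or [354 114   8  18  89] [357.6 122.5] [ 0.4011 -0.0133  0.0452] [ 0.4017 -0.0132  0.04  ]
wrist or [400 124   9  17 102] [403.7 131.8] [ 0.4589 -0.0136  0.0444] [ 0.46   -0.0135  0.04  ]
plate 7816 ((430.87322998046875, -13.509807586669922), (72.01547241210938, 244.23606872558594), 89.62379455566406)
[ 0.36551081 -0.08522405  0.2994313 ] [-3.19257471e-01 -4.80286697e-01  1.61124240e+00 -6.46542807e-04
  2.01258153e+00 -5.08798318e-01]
```

View pics/w13.png

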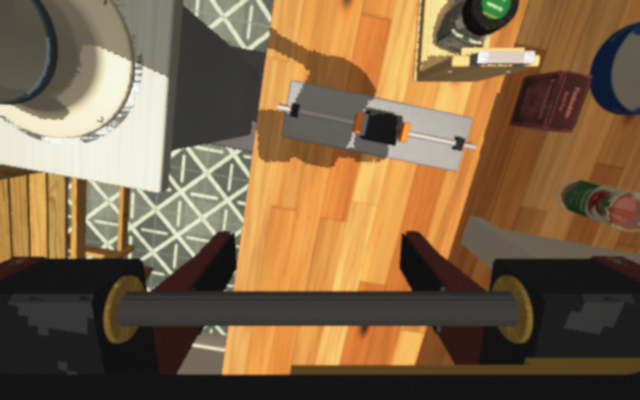

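The wrist view shows the lid untouched, with buttons at (358,122) and (404,132), giving grip (0.4305, -0.0134) with its long axis along x. All four lane jars are standing.

```bash
python3 - <<'E'
from h import *
go(*down([.4305,-.0134],.12,-.005),'lid above')
E
```

```text
lid above xyz [  65.    71.8 -179.4] turn [-0.    -0.002 -0.194] rows>= 4.0 target [ 0.4305 -0.0134  0.12  ]
```

Request:
play_rows(
  xyz=[
    [20,20,-30],
    [40,40,-70],
    [65,72,-120],
    [65,72,-160],
    [65,72,-180],
    [65,72,-180],
  ],
  turn=[
    [0,0,-0.1],
    [0,0,-0.19],
    [0,0,-0.19],
    [0,0,-0.19],
    [0,0,-0.19],
    [0,0,-0.19],
  ],
  claw=[-1,-1,-1,-1,-1,-1],
)

```text
time: 57.95
tool_pos: [0.4297, -0.0136, 0.1186]
orientation: [[0.001, 1.0, -0.004], [1.0, -0.001, 0.0], [0.0, -0.004, -1.0]]
ft_force: [-0.5, -0.6, 0.6]
gripper_width: 0.0876
gripper_force: 0.0
```

```bash
python3 - <<'E'
from h import *
go(*down([.4305,-.0134],.032,-.005),'lid')
lidlie('scene')
E
```

```text
lid xyz [  0.8   0.2 -86.6] turn [-0.    -0.004 -0.004] rows>= 2.0 target [ 0.4305 -0.0134  0.032 ]
scene or [263 246   6   7  25] [265.4 248.5] [ 0.3963 -0.017   0.0383] [ 0.3945 -0.0185  0.04  ]
plate 603 ((423.4394836425781, -16.60738754272461), (76.08538818359375, 252.26821899414062), 89.12329864501953)
```

Request:
play_rows(
  xyz=[
    [0,0,-30],
    [0,0,-60],
    [0,0,-78],
    [0,0,-84],
    [0,0,-86],
    [0,0,-86],
  ],
  turn=[
    [0,0,-0.004],
    [0,0,-0.004],
    [0,0,-0.004],
    [0,0,-0.004],
    [0,0,-0.004],
    [0,0,-0.004],
  ],
  claw=[-1,-1,-1,-1,-1,-1],
)

```text
time: 58.75
tool_pos: [0.431, -0.014, 0.0345]
orientation: [[0.006, 1.0, -0.0], [1.0, -0.006, -0.0], [-0.0, -0.0, -1.0]]
ft_force: [-0.4, 0.0, 0.6]
gripper_width: 0.088
gripper_force: 0.0
```

Request:
play_rows(
  xyz=[
    [0,0,0],
    [0,0,0],
    [0,0,0],
    [0,0,0],
    [0,0,0],
    [0,0,0],
  ],
  turn=[
    [0,0,0],
    [0,0,0],
    [0,0,0],
    [0,0,0],
    [0,0,0],
    [0,0,0],
  ],
  claw=[1,1,1,1,1,1],
  squeeze=30,
)

```text
time: 59.5
tool_pos: [0.4304, -0.0139, 0.0339]
orientation: [[0.006, 1.0, -0.002], [1.0, -0.006, 0.0], [0.0, -0.002, -1.0]]
ft_force: [-0.4, -0.2, 4.9]
gripper_width: 0.0432
gripper_force: 30.0
```

```bash
python3 - <<'E'
from h import *
o=r.get_obs();print(o['tool_pos'],o['gripper_width'])
go(*down([.480,.194],.25,LA),'over +x');go(*down([.480,.194],.25,LA-np.pi/2),'over -y')
E
```

```text
[ 0.43043669 -0.01389639  0.03389664] 0.0431845526758183
over +x xyz [ 49.6 207.9 216.1] turn [ 0.    -0.002  0.196] rows>= 5.0 target [0.48  0.194 0.25 ]
over -y xyz [ 49.6 207.9 216.1] turn [-1.000e-03 -1.000e-03 -1.375e+00] rows>= 8.0 target [0.48  0.194 0.25 ]
```

Request:
play_rows(
  xyz=[
    [0,0,15],
    [0,0,50],
    [0,0,100],
    [0,0,150],
    [0,0,195],
    [0,0,210],
    [0,0,210],
    [0,0,210],
  ],
  turn=[
    [0,0,0],
    [0,0,0],
    [0,0,0],
    [0,0,0],
    [0,0,0],
    [0,0,0],
    [0,0,0],
    [0,0,0],
  ],
  claw=[1,1,1,1,1,1,1,1],
)

```text
time: 60.5
tool_pos: [0.4297, -0.0138, 0.2409]
orientation: [[0.006, 1.0, -0.006], [1.0, -0.006, 0.001], [0.001, -0.006, -1.0]]
ft_force: [-1.2, -0.2, -3.1]
gripper_width: 0.0432
gripper_force: 30.0
```

Request:
play_rows(
  xyz=[
    [7,26,0],
    [14,52,0],
    [21,78,0],
    [28,104,0],
    [35,130,0],
    [42,156,0],
    [46,182,0],
    [49,208,0],
  ],
  turn=[
    [0,0,-0.17],
    [0,0,-0.34],
    [0,0,-0.52],
    [0,0,-0.69],
    [0,0,-0.86],
    [0,0,-1.03],
    [0,0,-1.2],
    [0,0,-1.375],
  ],
  claw=[1,1,1,1,1,1,1,1],
)

```text
time: 61.5
tool_pos: [0.4788, 0.1948, 0.2407]
orientation: [[0.983, 0.183, -0.004], [0.183, -0.983, 0.001], [-0.004, -0.001, -1.0]]
ft_force: [0.3, 0.2, -2.6]
gripper_width: 0.0429
gripper_force: 30.0
```

```bash
python3 - <<'E'
from h import *
o=r.get_obs();print(o['tool_pos'],o['gripper_width'],o['ft_force'])
c=cam('top');p,d=r.read_camera('top');W=pts(d,c);h=cv2.cvtColor(p,cv2.COLOR_BGR2HSV)
for z in (.218,):
    g=(abs(W[...,2]-z)<.008)&(W[...,0]>.38)&(W[...,0]<.6)&(W[...,1]>.03)&(W[...,1]<.36)&(h[...,1]<60)
    if g.sum():print(g.sum(),cv2.minAreaRect((W[g][:,:2]*1000).astype(np.float32)),np.median(W[g][:,2]))
go(*down([.480,.194],.25,LA-np.pi/2),'over -y')
E
```

```text
[0.47876717 0.1947761  0.24066605] 0.04293699064959413 [ 0.33801232  0.17845029 -2.58870578]
512 ((478.0052795410156, 188.95571899414062), (74.28982543945312, 235.6290740966797), 10.024792671203613) 0.2141596559610765
over -y xyz [ 1.3 -3.4  9.7] turn [-0.003 -0.005  0.013] rows>= 1.0 target [0.48  0.194 0.25 ]
```

Request:
play_rows(
  xyz=[
    [1.5,-2.4,-20],
    [1.5,-2.4,-40],
    [1.5,-2.4,-50],
    [1.5,-2.4,-50],
    [1.5,-2.4,-50],
  ],
  turn=[
    [0,0,0.013],
    [0,0,0.013],
    [0,0,0.013],
    [0,0,0.013],
    [0,0,0.013],
  ],
  claw=[1,1,1,1,1],
)

```text
time: 62.18
tool_pos: [0.481, 0.1917, 0.1941]
orientation: [[0.979, 0.202, 0.0], [0.202, -0.979, 0.002], [0.001, -0.002, -1.0]]
ft_force: [0.6, 0.3, -3.1]
gripper_width: 0.043
gripper_force: 30.0
```

```bash
python3 - <<'E'
from h import *
go(*down([.4803,.195],.148,LA-np.pi/2),'seat')
c=cam('top');p,d=r.read_camera('top');W=pts(d,c);h=cv2.cvtColor(p,cv2.COLOR_BGR2HSV)
g=(abs(W[...,2]-.165)<.009)&(W[...,0]>.38)&(W[...,0]<.6)&(W[...,1]>.03)&(W[...,1]<.36)&(h[...,1]<60)
if g.sum():
    print(g.sum(),cv2.minAreaRect((W[g][:,:2]*1000).astype(np.float32)));L=lane(W[g]);print(L.min(0),L.max(0))
go(*down([.4803,.195],.148,LA-np.pi/2),'seat')
E
```

```text
seat xyz [ -0.7   3.3 -46.1] turn [-0.002  0.    -0.013] rows>= 1.0 target [0.4803 0.195  0.148 ]
490 ((479.5225524902344, 190.85804748535156), (76.25526428222656, 245.02957153320312), 12.1900634765625)
[-0.03801451 -0.12505982  0.15269943] [0.03952321 0.11976179 0.16796402]
seat xyz [ -0.8   3.2 -46.4] turn [-0.002  0.001 -0.013] rows>= 1.0 target [0.4803 0.195  0.148 ]
```

Request:
play_rows(
  xyz=[
    [-0.7,3.2,-5],
    [-0.7,3.2,-14],
    [-0.7,3.2,-14],
    [-0.7,3.2,-14],
    [-0.7,3.2,-14],
  ],
  turn=[
    [0,0,-0.013],
    [0,0,-0.013],
    [0,0,-0.013],
    [0,0,-0.013],
    [0,0,-0.013],
  ],
  claw=[1,1,1,1,1],
)

```text
time: 62.85
tool_pos: [0.4803, 0.1949, 0.1797]
orientation: [[0.982, 0.189, 0.0], [0.189, -0.982, 0.002], [0.001, -0.002, -1.0]]
ft_force: [0.7, -0.1, -3.1]
gripper_width: 0.0428
gripper_force: 30.0
```

```bash
python3 - <<'E'
from h import *
go(*down([.4803,.195],.148,LA-np.pi/2),'seat');print(r.get_obs()['gripper_width'])
E
```

```text
seat xyz [  0.    0.1 -31.7] turn [-0.002  0.     0.   ] rows>= 1.0 target [0.4803 0.195  0.148 ]
0.042816782633920046
```

Request:
play_rows(
  xyz=[
    [0,0,-8],
    [0,0,-16],
    [0,0,-22],
    [0,0,-26],
    [0,0,-27],
    [0,0,-27],
  ],
  turn=[
    [0,0,0],
    [0,0,0],
    [0,0,0],
    [0,0,0],
    [0,0,0],
    [0,0,0],
  ],
  claw=[1,1,1,1,1,1],
)

```text
time: 63.6
tool_pos: [0.4802, 0.1949, 0.1526]
orientation: [[0.982, 0.189, -0.0], [0.189, -0.982, 0.002], [0.0, -0.002, -1.0]]
ft_force: [0.1, -0.2, -3.5]
gripper_width: 0.0429
gripper_force: 30.0
```

Request:
play_rows(
  xyz=[
    [0,0,-1],
    [0,0,-2],
    [0,0,-3],
    [0,0,-3],
  ],
  turn=[
    [0,0,0],
    [0,0,0],
    [0,0,0],
    [0,0,0],
  ],
  claw=[1,1,1,1],
)

```text
time: 64.1
tool_pos: [0.4802, 0.1949, 0.15]
orientation: [[0.982, 0.189, 0.0], [0.189, -0.982, 0.002], [0.001, -0.002, -1.0]]
ft_force: [-0.4, 0.2, 1.0]
gripper_width: 0.043
gripper_force: 30.0
```

Request:
play_rows(
  xyz=[
    [0,0,-0.7],
    [0,0,-0.7],
    [0,0,-0.7],
    [0,0,-0.7],
    [0,0,-0.7],
    [0,0,-0.7],
    [0,0,20],
    [0,0,70],
  ],
  turn=[
    [0,0,0],
    [0,0,0],
    [0,0,0],
    [0,0,0],
    [0,0,0],
    [0,0,0],
    [0,0,0],
    [0,0,0],
  ],
  claw=[1,-0.3,-1,-1,-1,-1,-1,-1],
)

```text
time: 65.1
tool_pos: [0.4792, 0.1946, 0.2186]
orientation: [[0.982, 0.189, -0.005], [0.189, -0.982, 0.0], [-0.005, -0.001, -1.0]]
ft_force: [0.6, 0.1, 0.7]
gripper_width: 0.0877
gripper_force: 0.0
```

Request:
play_rows(
  xyz=[
    [-30,0,40],
    [-70,-10,90],
    [-110,-20,130],
    [-150,-35,180],
    [-160,-40,200],
    [-160,-40,200],
  ],
  turn=[
    [0,0,0],
    [0,0,0],
    [0,0,0],
    [0,0,0],
    [0,0,0],
    [0,0,0],
  ],
  claw=[-1,-1,-1,-1,-1,-1],
)

```text
time: 65.85
tool_pos: [0.3195, 0.1547, 0.4231]
orientation: [[0.982, 0.189, 0.007], [0.189, -0.982, 0.004], [0.007, -0.003, -1.0]]
ft_force: [0.9, -0.3, -0.5]
gripper_width: 0.088
gripper_force: 0.0
```

```bash
python3 - <<'E'
from h import *
c=cam('wrist');p,d=r.read_camera('wrist');W=pts(d,c)
cv2.imwrite('pics/w14.png',cv2.resize(p[0:160,170:450],None,fx=2.8,fy=2.8,interpolation=cv2.INTER_CUBIC))
o=orange(p)&(abs(W[...,2]-0.154)<0.025)
n,l,s,ce=cv2.connectedComponentsWithStats(o.astype(np.uint8))
B=[]
for i in range(1,n):
    if s[i,4]>20:
        m=lane(W[l==i]);print('or',s[i],ce[i],lane(ray(c,*ce[i],0.154)[None]),'y range',m[:,1].min(),m[:,1].max())
h=cv2.cvtColor(p,cv2.COLOR_BGR2HSV);L=lane(W)
g=(abs(L[...,2]-.118)<.004)&(abs(L[...,0])<.05)&(abs(L[...,1])<.115);Q=L[g]
A=np.c_[Q[:,:2],np.ones(len(Q))];print('plane',np.linalg.lstsq(A,Q[:,2],rcond=None)[0],Q.min(0),Q.max(0))
E
```

```text
or [283  25   7  22 112] [285.99107143  35.875     ] [[0.00251127 0.02863761 0.148     ]] y range 0.02516281942847199 0.031479884858145075
or [333  25   6  22 105] [335.3047619   35.51428571] [[ 0.00285183 -0.02966272  0.148     ]] y range -0.032580208770139805 -0.026602669048816068
plane [ 0.0007984  -0.00030806  0.11730523] [-0.03401246 -0.11496292  0.11401509] [0.04037619 0.11498582 0.12198029]
```

View pics/w14.png

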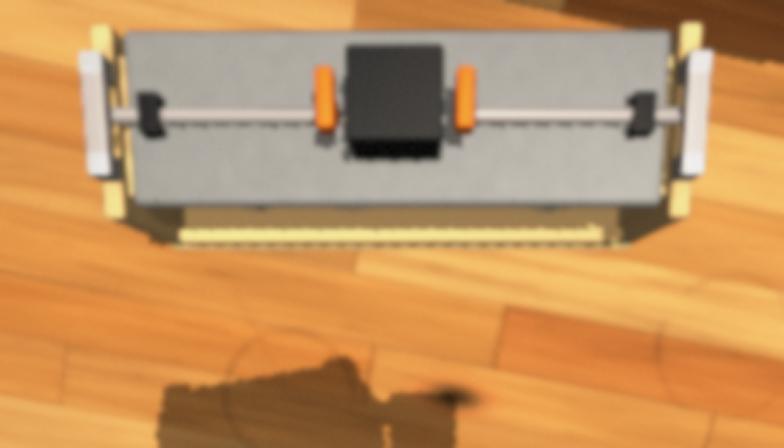

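The lid is seated level with buttons out and both bolts under the keepers. One last check of the jars.

```bash
python3 - <<'E'
from h import *
p,d=r.read_camera('scene');cv2.imwrite('pics/s15.png',cv2.resize(p[170:260,180:300],None,fx=6,fy=6,interpolation=cv2.INTER_CUBIC))
E
```

```text
(no output)
```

View pics/s15.png

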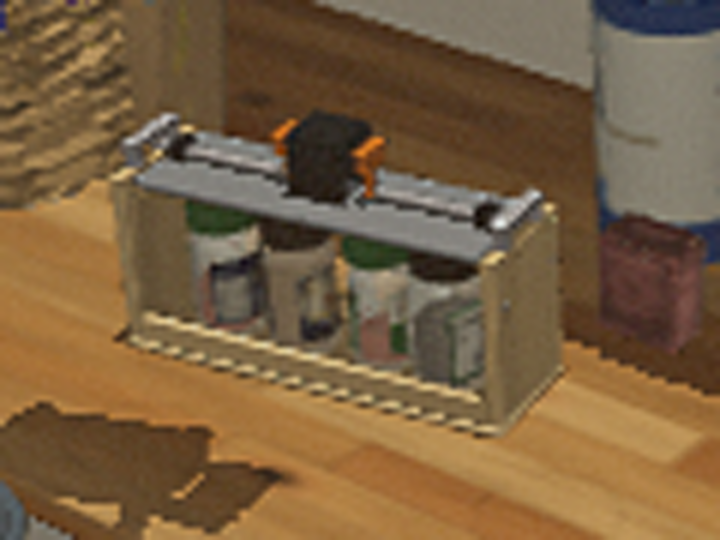

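All four jars stand upright under the locked lid, at about (225,265), (300,280), (375,300) and (445,320).

```bash
python3 -c "
from cell import r
print(r.close_job())"
```

```text
the job is handed in; nothing more can be done
None
```

The job is handed in: the last pictures show all three tipped jars upright in the lane beside the kept green jar, and the lid level on its ledges, buttons out and both bolts under the keepers; the interface returned no verdict.

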